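# Scan a rice sample case and file it

## Task

With the sample case standing in its slot, squeeze the trigger of the clamped pistol scanner fully, hold it a moment and let it spring back. Then take the case from the slot and push it down between the two round-topped boxes in the filing rack, so that all three stand upright side by side on the rack's floor, and let go. Leave the other things on the table where they are.

Things in the scene. Friction and masses are not known exactly. Their poses are not given: they have to be found in the camera images.
- reader: The fixed reading station: a grey base plate 170 (x) x 285 (y) x 12 mm carrying a grey pistol scanner clamped on its side, a white terminal on a post above it, and the case slot. Origin on the table, x away from the robot at yaw 0, y along the plate's length, z up; the points on it have the same axes.
- scan_head (a point): Where the axis of the scanner's head meets that of its grip, 130 mm above the table. The head (about 45 mm thick) lies level along y, from 38 mm behind this point to its window 105 mm from it on the +y side. The grip leaves it towards -x, sloping down 30 degrees: 28 mm front to back (y), 26 mm thick, ends 130 mm from here.
- squeeze (a point): Point to close the fingers about: 62 mm down the grip, mid thickness. Reader's axes. Back of the grip 19 mm from it on -y; trigger's outer face on +y, 30 mm off at rest, 19 mm squeezed. The grip's upper flat side faces up and to -x, 30 degrees from vertical: come in square to it (tool pointing to +x and down, tilted about 30 degrees, fingers closing along y). Free room below and beside.
- terminal (a point): Centre of the underside of the fixed white terminal, 215 mm above the table, 135 (x) x 120 (y) x 36 mm high. It hangs over the scanner's head, its front edge 67 mm from here on -x, and bars a tool held upright at the trigger. Its post stands under its +x end.
- trigger (a joint): The scanner's black hinged trigger: a blade 50 long x 18 wide x 8 mm thick on the +y side of the grip, hinged close to the head, axis square to the grip's sloping flat side. 0 rad at rest (20 degrees off the grip), grows as it is squeezed towards the grip, 0.35 at its stop. Its spring brings it back; about 4 N to start it, 9 N at the stop.
- slot (a point): Centre of the floor of the case slot on the reader, 12 mm above the table; 76 (x) x 22 (y) mm inside, with lips 30 mm high. Reader's axes.
- case_mid (a point): Centre (half-way up) of the loose sample case: varnished wood with paper panels, flat and tall, 70 (x) x 18 (y) x 140 mm (z), its lowest 16 mm tapering to 8 mm thick, 0.18 kg. It starts standing in the reader's slot, its broad side to the scanner's window. Grip it by its 18 mm thickness within 35 mm of its top, so that the fingers stay above the boxes in the rack.
- rack: The fixed plywood filing rack: an open trough 106 (x) x 146 (y) mm outside, 90 x 126 inside, floor at 10 mm. Low side rails up to 32 mm along y, end walls up to 70 mm at its +y and -y ends. Origin on the table under its centre, z up. Two boxes stand in it side by side along y.
- left_box_mid (a point): Centre (half-way up) of the loose box standing in the rack on the +y side: varnished wood, 70 (x) x 30 (y) x 85 mm (z) with a half-round top (radius 15 mm), 0.22 kg; slides sideways when pushed apart. Between the two boxes there is a gap of only 9 to 13 mm.
- right_box_mid (a point): Centre of the like box on the rack's -y side.
- black_tray: Bystander: shallow black tray 120 x 170 x 28 mm, near the robot. Origin under its centre.
- white_tray: Bystander: shallow white tray 110 x 160 x 25 mm at the right. Origin under its centre.
- jar: Bystander: small jar, 36 mm wide, 65 mm high, between reader and rack. Origin under its centre.
- scoop: Bystander: steel sample spoon 150 mm long, lying near the robot.
- calculator: Bystander: calculator 125 x 80 x 15 mm at the left.
- loupe: Bystander: magnifier 56 mm across with a handle, 125 mm long and 10 mm high, near the robot.

How it is judged:
On the way, in this order (a step that is already met when the one before it is completed fails the run):
1. the trigger is squeezed fully while the case stands in the reader's slot (value of joint trigger above 0.29 rad and z of case_mid in the frame of reader below 0.088 m and y of case_mid in the frame of reader between 0.075 and 0.105 m and x of case_mid in the frame of reader between -0.02 and 0.02 m and angle between case_mid's own z axis and vertical below 0.2 rad), for 0.2 s.
2. the trigger has sprung back, the case still in the slot (value of joint trigger below 0.05 rad and z of case_mid in the frame of reader below 0.088 m and y of case_mid in the frame of reader between 0.075 and 0.105 m and x of case_mid in the frame of reader between -0.02 and 0.02 m and angle between case_mid's own z axis and vertical below 0.2 rad), for 0.1 s.
At the end, for the whole second after the job is handed in: Trigger at rest (below 0.05 rad). Case on the rack's floor (within 6 mm), within 30 mm of its middle in x, square within 0.2 rad, at rest, between the boxes: left box on its +y side, right box on its -y side, centres 20 to 45 mm from the case's. All three upright within 0.17 rad (value of joint trigger below 0.05 rad and z of case_mid in the frame of rack between 0.07 and 0.086 m and x of case_mid in the frame of rack between -0.03 and 0.03 m and angle between each of case_mid, left_box_mid, right_box_mid's own z axis and vertical below 0.17 rad and angle between the y axis of case_mid and the y axis of rack, either way round below 0.2 rad and linear speed of case below 0.02 m/s and z of left_box_mid in the frame of rack between 0.045 and 0.06 m and y of case_mid in the frame of left_box_mid between -0.045 and -0.02 m and z of right_box_mid in the frame of rack between 0.045 and 0.06 m and y of case_mid in the frame of right_box_mid between 0.02 and 0.045 m); the robot touches nothing.
It fails at once if a bystander (tray, jar, spoon, calculator, magnifier) is pushed more than 30 mm (distance of any of black_tray, white_tray, jar, scoop, calculator, loupe from where it was at the start of the episode above 0.03 m).
It also fails if it takes over 69 s, if anything falls off the work surface, if the arm or the gripper's body presses on something with over 40 N, if the wrist force passes 120 N, or if a joint passes its speed limit or range.

## Robot

A 7-joint arm with a two-finger parallel gripper is mounted at the origin on the work surface. World frame = base frame: x ahead of the robot, y to its left, z up, the work surface at z = 0. Lengths are in m, angles in rad, forces in N, time in s.
With the tool pointing down it reaches from about 0.35 to 0.9 m from the base axis. Payload 8.1 kg.
Tool frame: the origin (TCP) lies at the very end of the fingers, on their centre line; the grasp point (between the pads) lies ctrl.grip_point_offset behind it (ctrl.grip_point_offset is the distance from the TCP to the grasp point, in m); z points along the fingers, y is the direction in which the jaws open and shut (so a half turn about z gives the same grasp; the last joint's range is limited). The gripper opens to 92 mm and grips with 3 to 60 N. Pads are 19 mm wide; open, the fingers measure 130 mm over their backs; the gripper's body (75 mm by 190 mm) begins 47 mm behind the grasp point.
Start: joints at [-1.282, 0.434, 0.025, 1.573, -0.012, 1.134, -0.075], TCP at [0.239, 0.578, 0.227] pointing down, gripper open.
Joint ranges: [-2.62, 2.62], [-0.44, 2.09], [-1.27, 1.32], [0.08, 2.57], [-1.32, 4.46], [0.12, 2], [-2.74, 2.74]. Speed limits (rad/s): [2.22, 2.22, 3.01, 3.01, 3.14, 3.14, 3.14].

## Interface

Orientations are given as a 3x3 rotation matrix whose columns are the frame's x, y, z axes.
In Python, from cell import ctrl, eyes, job gives the robot as it stands.
- The arm moves only by the shell command python3 -m handwheel 'ROWS' [OPENING] [FORCE]. ROWS is JSON, a list of rows, each a list of 2 entries, a list of its own where there are three numbers: the shift along the tool's x, y, z in m, then the turn, a rotation vector about the tool's x, y, z in rad. A call has 1 to 5 rows; each row shifts and turns the pose as measured when the row begins, along the tool's axes as they then stand; what a row does not reach is not made up. A row lasts 1/12 s, in which the tool goes at most 41.7 mm and 7.16 degrees, less where a joint would pass 70% of its speed; a pose out of reach is approached as far as the arm can. A call with a gripper value outside its range is refused whole. OPENING is the opening in per cent of the stroke, from 0 (shut) to 100 (fully open), set as the call begins (- or left out, the last holds). The fingers move at their own pace and stop on an object; FORCE is the grip in N (left out, the last holds). Time passes only in rows, so rows that do not move let the fingers close. It gives the time, the measured TCP pose, the force and the opening at its end, in the units of the state.
- ctrl.read_state(): the state, without advancing time (a new reading comes with each control period).
- eyes.read_camera(name): name is "scene" or "top" or "wrist"; returns the picture (400x640x3 uint8, red, green, blue); there is no depth.
- eyes.calibration(name): a dict with "fx", "fy", "cx", "cy" (pixels), "k1" (the pictures are not rectified: a ray, as slopes to the right and down, at radius r is drawn at 1 + k1 r^2 times it, then the intrinsics apply), "rvec" (rotation vector, rad) and "tvec" (3), from world to camera coordinates, as OpenCV has them; the wrist camera has in their place "tool_from_camera" (4x4, takes a point from camera to tool coordinates, whose origin is the TCP and whose axes are the flange's). Camera axes: x right, y down, z forward; pixel columns grow to the right and rows downward; lengths in m; the calibration is good to about 2 mm. A picture is of the moment at which its call begins: read the wrist's pose just before it. calibration takes no time and is no camera call.
- job.sign_off(): hands the job in, once; it reports no verdict.
The state is a dict: "t": time; "joints": joint angles; "joint_velocities": joint speeds; "joint_efforts": joint torques, N m; "position": TCP position; "ee_rot": TCP orientation; "contact_force": force on the tool from outside, world axes, zero at the start; "torque": the same for the moment, N m; "width": finger opening in m.
Only numpy, scipy, OpenCV 4.12 (cv2) and the standard library are available. Lean on these libraries where they do the work, as an engineer would, in place of code of your own. Each camera call takes 0.05 s, during which the arm holds its last target.

## Working session

There is one attempt and no reset: what is moved stays moved. The work goes in short steps, Python scripts to look and compute and a shell command to move; the robot and the scene stay as the last step left them, time stands still between calls to the robot, and variables do not carry over. Pictures are saved under pics/ and viewed, and the job is handed in when it is done.

```bash
ls; mkdir -p pics; python3 - <<'E'
from cell import ctrl, eyes, job
import cv2
s=ctrl.read_state(); print(s, ctrl.grip_point_offset)
for n in ["scene","top","wrist"]:
    im=eyes.read_camera(n); cv2.imwrite(f"pics/{n}0.png",im[:,:,::-1]); print(n,eyes.calibration(n))
E
```

```text
pics
{'t': 0.0, 'joints': array([-1.28160799,  0.43523058,  0.02498511,  1.57413081, -0.01158764,
        1.13398426, -0.07506863]), 'joint_velocities': array([ 1.99958758e-05,  1.80064445e-03, -6.04961922e-04,  6.46387077e-06,
       -9.43373902e-04,  8.57991771e-04, -2.69270183e-04]), 'joint_efforts': array([ 1.58648472e-04, -6.67870831e+01,  9.84844677e-01, -3.14451027e+01,
       -6.06913283e-02,  4.31149034e-02,  1.78792420e-04]), 'position': array([0.23851503, 0.57712949, 0.22592736]), 'ee_rot': array([[-9.24210694e-01,  3.81882680e-01, -4.61215804e-04],
       [ 3.81882924e-01,  9.24209424e-01, -1.54063735e-03],
       [-1.62082726e-04, -1.60000395e-03, -9.99998707e-01]]), 'contact_force': array([ 0.3296771 , -0.28944024,  0.2819002 ]), 'torque': array([0.01357211, 0.00390597, 0.01832759]), 'width': 0.09154098501993176} 0.0188
scene {'fx': 479.699207373567, 'fy': 479.699207373567, 'cx': 319.62073266943077, 'cy': 195.74176115977633, 'k1': -0.031132353202937807, 'rvec': array([ 1.6004011 ,  1.65438581, -0.89574924]), 'tvec': array([ 0.02472377, -0.14245487,  1.96396959])}
top {'fx': 455.15655332611476, 'fy': 455.15655332611476, 'cx': 318.68119003297556, 'cy': 198.2738494803326, 'k1': -0.13477945232615815, 'rvec': array([ 2.11826044, -2.13041715,  0.21622749]), 'tvec': array([-0.00225333,  0.53909829,  1.42233172])}
wrist {'fx': 290.57236576813807, 'fy': 290.57236576813807, 'cx': 318.2476494317046, 'cy': 203.53449762722667, 'k1': 0.010647734151066823, 'tool_from_camera': array([[-2.55456299e-04, -9.65623144e-01, -2.59945915e-01,
         7.00858712e-02],
       [ 9.99999012e-01,  1.12654214e-04, -1.40120518e-03,
         1.38526272e-03],
       [ 1.38232015e-03, -2.59946016e-01,  9.65622161e-01,
        -1.57420284e-01],
       [ 0.00000000e+00,  0.00000000e+00,  0.00000000e+00,
         1.00000000e+00]])}
```

View pics/scene0.png

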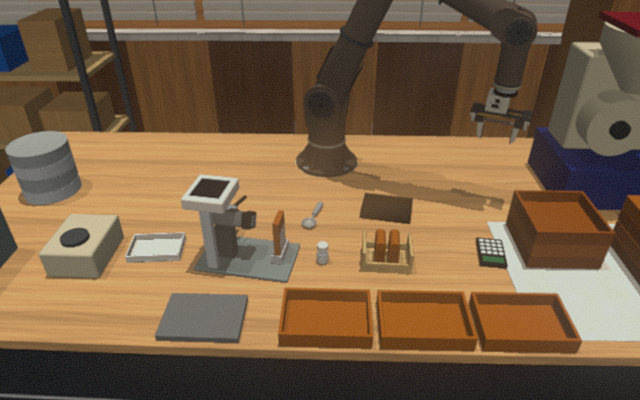

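View pics/top0.png

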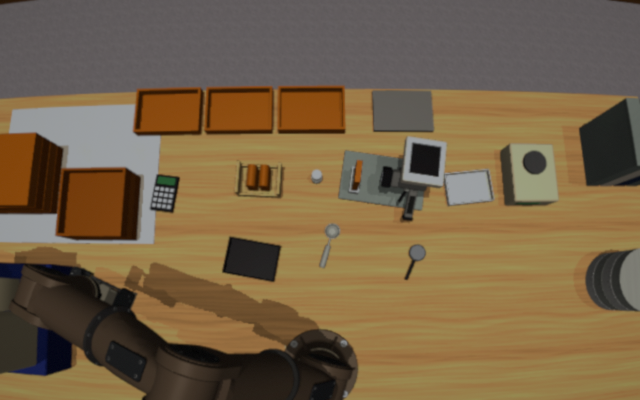

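View pics/wrist0.png

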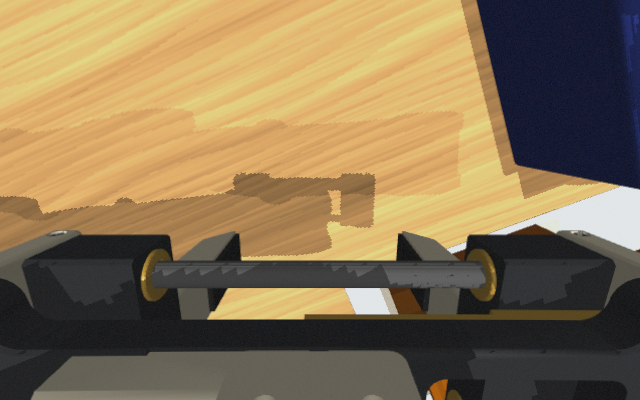

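Scene: reader at about (385,180) in the top picture, rack at (260,180), and the jar between them at (316,176). I'll enlarge these areas.

```bash
cat > h.py <<'E'
import numpy as np, cv2
from cell import ctrl, eyes, job
def cam(n):
    c=eyes.calibration(n); K=(c['fx'],c['fy'],c['cx'],c['cy'],c['k1'])
    if n=='wrist':
        s=ctrl.read_state(); T=np.eye(4); T[:3,:3]=s['ee_rot']; T[:3,3]=s['position']
        return K, np.linalg.inv(T@c['tool_from_camera'])
    T=np.eye(4); T[:3,:3]=cv2.Rodrigues(np.array(c['rvec']))[0]; T[:3,3]=c['tvec']; return K,T
def proj(C,P):
    K,T=C; P=np.atleast_2d(P); q=P@T[:3,:3].T+T[:3,3]; a=q[:,:2]/q[:,2:]
    r2=(a**2).sum(1,keepdims=True); a=a*(1+K[4]*r2); return a*[K[0],K[1]]+[K[2],K[3]]
def ray(C,uv):
    K,T=C; d=(np.array(uv,float)-[K[2],K[3]])/[K[0],K[1]]; a=d.copy()
    for _ in range(20): a=d/(1+K[4]*(a**2).sum())
    R=T[:3,:3]; o=-R.T@T[:3,3]; v=R.T@np.append(a,1); return o,v
def atz(C,uv,z):
    o,v=ray(C,uv); return o+v*(z-o[2])/v[2]
def tri(L):
    A=np.zeros((3,3));b=np.zeros(3)
    for C,uv in L:
        o,v=ray(C,uv); v/=np.linalg.norm(v); M=np.eye(3)-np.outer(v,v); A+=M;b+=M@o
    return np.linalg.solve(A,b)
def crop(im,x0,y0,x1,y1,f,name,bgr=False):
    c=cv2.resize(im[y0:y1,x0:x1],None,fx=f,fy=f,interpolation=cv2.INTER_CUBIC)
    cv2.imwrite(name,c if bgr else c[:,:,::-1])
def snap(n):
    C=cam(n); return C,eyes.read_camera(n)
E
python3 - <<'E'
from h import *
t=cv2.imread('pics/top0.png'); s=cv2.imread('pics/scene0.png')
crop(t,330,120,450,220,6,'pics/t_reader.png',1)
crop(t,220,140,340,215,6,'pics/t_rack.png',1)
crop(s,170,165,310,285,5,'pics/s_reader.png',1)
crop(s,300,215,420,285,6,'pics/s_rack.png',1)
E
```

```text
(no output)
```

View pics/t_reader.png

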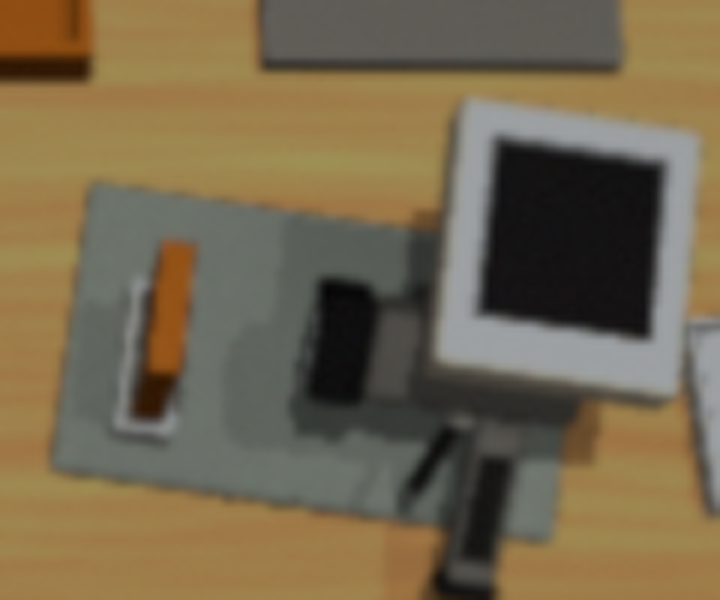

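View pics/t_rack.png

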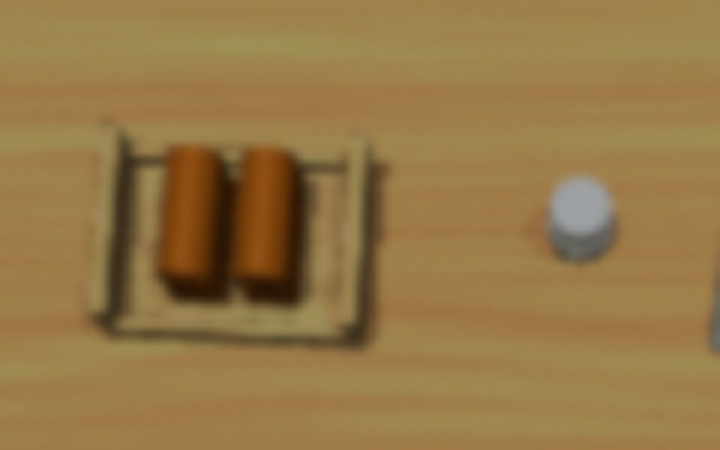

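View pics/s_reader.png

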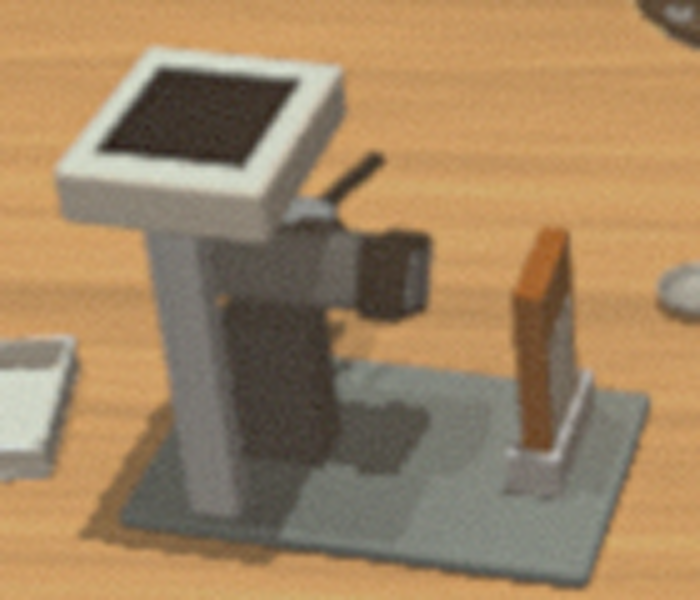

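View pics/s_rack.png

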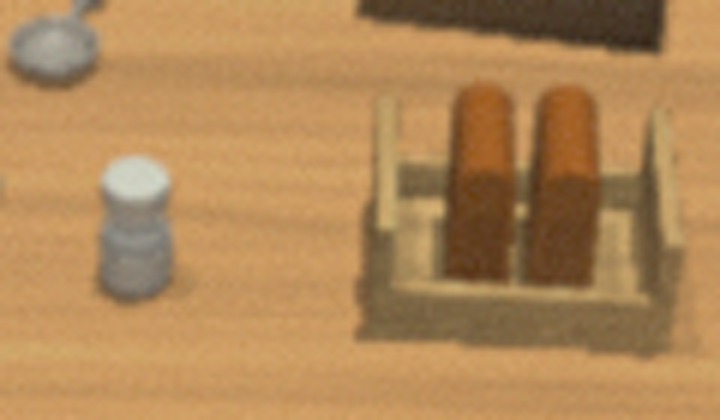

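```bash
cat > fit.py <<'E'
from h import *
from scipy.optimize import least_squares
Ct,Cs=cam('top'),cam('scene')
def T(L,f,ox,oy): return [((u+.5)/f-.5+ox,(v+.5)/f-.5+oy) for u,v in L]
def fit(obs,x0):
    # obs: (C,uv,(lx,ly,z))
    def r(p):
        c,s=np.cos(p[2]),np.sin(p[2]); out=[]
        for C,uv,(x,y,z) in obs:
            out+=list((proj(C,[p[0]+c*x-s*y,p[1]+s*x+c*y,z])[0]-uv))
        return np.array(out)
    q=least_squares(r,x0,loss='soft_l1'); return q.x, r(q.x).reshape(-1,2).round(1)
tr=lambda u,v:T([(u,v)],6,330,120)[0]
sr=lambda u,v:T([(u,v)],5,170,165)[0]
tk=lambda u,v:T([(u,v)],6,220,140)[0]
sk=lambda u,v:T([(u,v)],6,300,215)[0]
E
python3 - <<'E'
from fit import *
a,b=.085,.1425
print([atz(Ct,tr(*p),.012).round(4) for p in [(95,185),(52,466),(550,538)]])
print([atz(Cs,sr(*p),.012).round(4) for p in [(650,398),(587,573),(122,520)]])
obs=[(Ct,tr(95,185),(a,b,.012)),(Ct,tr(52,466),(-a,b,.012)),(Ct,tr(550,538),(-a,-b,.012)),
(Cs,sr(650,398),(-a,b,.012)),(Cs,sr(587,573),(a,b,.012)),(Cs,sr(122,520),(a,-b,.012))]
p,r=fit(obs,[.6,-.2,-.1]); print('reader',p.round(4));print(r)
c,s=np.cos(p[2]),np.sin(p[2]); Ri=np.array([[c,s],[-s,c]])
loc=lambda P:np.r_[Ri@(P[:2]-p[:2]),P[2]].round(4)
for n,q in [('term',[(465,98),(700,135),(675,402),(435,362)])]:
    print(n,[loc(atz(Ct,tr(*x),.251)) for x in q])
print('term s',[loc(atz(Cs,sr(*x),.251)) for x in [(155,47),(345,68),(265,212),(57,178)]])
print('case t',[loc(atz(Ct,tr(*x),.152)) for x in [(163,240),(196,243),(183,377),(148,373)]])
print('case s',[loc(atz(Cs,sr(*x),.152)) for x in [(548,230),(570,236),(540,300),(513,290)]])
# slot outer
print('slot t z.042',[loc(atz(Ct,tr(*x),.042)) for x in [(133,278),(115,430),(172,437)]])
# rack
A,B=.053,.073
obs=[(Ct,tk(103,125),(A,B,.07)),(Ct,tk(122,128),(A,B-.01,.07)),(Ct,tk(348,137),(A,-B+.01,.07)),(Ct,tk(370,138),(A,-B,.07)),(Ct,tk(92,320),(-A,B,.07)),(Ct,tk(362,338),(-A,-B,.07)),
(Cs,sk(378,97),(-A,-B,.07)),(Cs,sk(398,97),(-A,-B+.01,.07)),(Cs,sk(665,108),(-A,B,.07)),(Cs,sk(682,245),(A,B,.07)),(Cs,sk(380,228),(A,-B,.07))]
p,r=fit(obs,[.6,.2,0]); print('rack',p.round(4));print(r)
c,s=np.cos(p[2]),np.sin(p[2]); Ri=np.array([[c,s],[-s,c]])
print('boxes t z.08 (edges)',[loc(atz(Ct,tk(*x),.085)) for x in [(165,150),(222,150),(160,272),(214,277),(241,152),(296,152),(235,272),(288,280)]])
print('box s front face bottom z.01',[loc(atz(Cs,sk(*x),.032)) for x in [(447,280),(508,282),(530,285),(592,287)]])
Pj=atz(Ct,tk(582,205),.065); print('jar',Pj)
E
```

```text
[array([ 0.7127, -0.098 ,  0.012 ]), array([ 0.5501, -0.071 ,  0.012 ]), array([ 0.5079, -0.3486,  0.012 ])]
[array([ 0.556 , -0.0681,  0.012 ]), array([ 0.7143, -0.093 ,  0.012 ]), array([ 0.6791, -0.3695,  0.012 ])]
reader [ 0.6124 -0.2217 -0.1435]
[[-1.5 -1.2]
 [-0.8  0.4]
 [ 0.6 -0. ]
 [ 0.  -1.5]
 [ 0.   0.6]
 [-1.5 -0.7]]
term [array([ 0.0757, -0.0287,  0.251 ]), array([ 0.0741, -0.1449,  0.251 ]), array([-0.0602, -0.143 ,  0.251 ]), array([-0.057 , -0.0269,  0.251 ])]
term s [array([-0.0543, -0.1381,  0.251 ]), array([-0.0508, -0.0219,  0.251 ]), array([ 0.0952, -0.0173,  0.251 ]), array([ 0.0842, -0.1376,  0.251 ])]
case t [array([0.0134, 0.1024, 0.152 ]), array([0.0142, 0.0855, 0.152 ]), array([-0.0568,  0.0838,  0.152 ]), array([-0.0572,  0.1017,  0.152 ])]
case s [array([-0.0511,  0.0923,  0.152 ]), array([-0.0474,  0.1064,  0.152 ]), array([0.0162, 0.1047, 0.152 ]), array([0.0097, 0.0873, 0.152 ])]
slot t z.042 [array([0.0219, 0.1101, 0.042 ]), array([-0.0647,  0.1094,  0.042 ]), array([-0.0642,  0.0781,  0.042 ])]
rack [ 0.6066  0.1933 -0.0518]
[[-0.6 -0.1]
 [-0.7 -0.5]
 [ 0.  -0.3]
 [-0.6 -0.4]
 [-1.4 -0.9]
 [-1.3 -1.8]
 [-0.7 -1.4]
 [-0.8 -1.2]
 [-0.3 -0.8]
 [-0.5 -1. ]
 [-1.5 -0.9]]
boxes t z.08 (edges) [array([0.0361, 0.0335, 0.085 ]), array([0.0375, 0.0028, 0.085 ]), array([-0.031,  0.031,  0.085]), array([-0.0324,  0.002 ,  0.085 ]), array([ 0.0368, -0.0075,  0.085 ]), array([ 0.0382, -0.037 ,  0.085 ]), array([-0.0292, -0.009 ,  0.085 ]), array([-0.0322, -0.0375,  0.085 ])]
box s front face bottom z.01 [array([ 0.0475, -0.0344,  0.032 ]), array([ 0.0465, -0.0049,  0.032 ]), array([0.0479, 0.0057, 0.032 ]), array([0.0469, 0.0356, 0.032 ])]
jar [0.61773867 0.00106983 0.065     ]
```

The fit puts the slot about 20 mm in -x from the plate's centre, so the plate isn't centred on its origin. I'll measure the grip directly instead.

```bash
python3 - <<'E'
from fit import *
R0=np.array([.6124,-.2217]); yaw=-.1435
c,s=np.cos(yaw),np.sin(yaw); Ri=np.array([[c,s],[-s,c]])
loc=lambda P:np.r_[Ri@(P[:2]-R0),P[2]].round(4)
print('window',[loc(atz(Ct,tr(*x),.13)) for x in [(320,283),(308,400),(375,290),(363,402)]])
print('head at sides', [loc(atz(Ct,tr(*x),.13)) for x in [(425,300),(415,400)]])
t=cv2.imread('pics/top0.png'); crop(t,385,180,425,225,14,'pics/t_grip.png',1)
E
```

```text
window [array([0.0084, 0.0173, 0.13  ]), array([-0.0545,  0.0168,  0.13  ]), array([ 0.0088, -0.0116,  0.13  ]), array([-0.0516, -0.0117,  0.13  ])]
head at sides [array([ 0.0071, -0.0382,  0.13  ]), array([-0.0467, -0.0384,  0.13  ])]
```

View pics/t_grip.png

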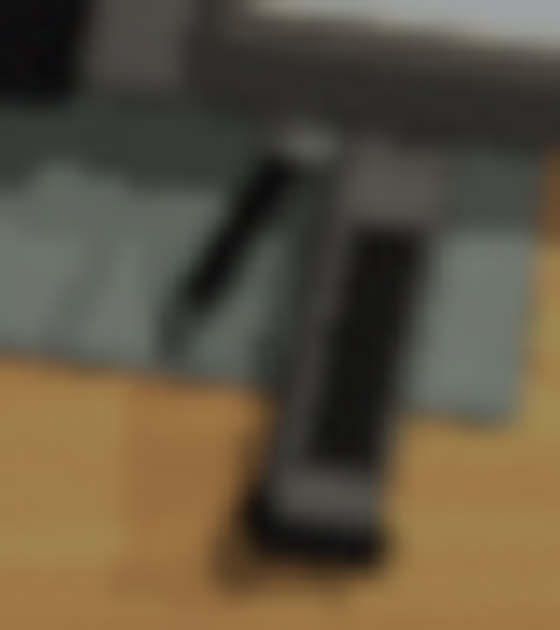

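```bash
cat > plan.py <<'E'
from h import *
from scipy.spatial.transform import Rotation as Ro
def Rt(yaw,tilt):
    c,s=np.cos(yaw),np.sin(yaw); Z=np.array([[c,-s,0],[s,c,0],[0,0,1]])
    t=np.radians(tilt); z=np.array([np.sin(t),0,-np.cos(t)]); y=np.array([0,1,0.]); x=np.cross(y,z)
    return Z@np.c_[x,y,z]
def plan(P,R=None,step=.04,ang=7.0,nmax=30,n=None):
    s=ctrl.read_state(); p0=s['position'];R0=s['ee_rot']; R=R0 if R is None else R; P=np.array(P,float)
    w=Ro.from_matrix(R0.T@R).as_rotvec(); d=P-p0
    print('t',round(s['t'],2),'pos',p0.round(4),'dist',np.linalg.norm(d).round(4),'ang',np.degrees(np.linalg.norm(w)).round(1),'w',round(s['width'],4),'F',s['contact_force'].round(1))
    n=n or int(max(np.ceil(np.linalg.norm(d)/step),np.ceil(np.degrees(np.linalg.norm(w))/ang),1))
    rows=[]
    for i in range(min(n,nmax)):
        Rc=R0@Ro.from_rotvec(w*i/n).as_matrix()
        rows.append("[[%s],[%s]]"%(",".join("%g"%round(x,4) for x in Rc.T@d/n),",".join("%g"%round(x,3) for x in w/n)))
    for i in range(0,len(rows),5): print("["+",".join(rows[i:i+5])+"]")
E
python3 - <<'E'
from plan import *
plan([.45,.0,.25])
E
```

```text
t 0.15 pos [0.2386 0.5773 0.2261] dist 0.6152 ang 0.0 w 0.0923 F [ 0.1 -0.5  0.1]
[[[-0.026,-0.0283,-0.0015],[0,0,0]],[[-0.026,-0.0283,-0.0015],[0,0,0]],[[-0.026,-0.0283,-0.0015],[0,0,0]],[[-0.026,-0.0283,-0.0015],[0,0,0]],[[-0.026,-0.0283,-0.0015],[0,0,0]]]
[[[-0.026,-0.0283,-0.0015],[0,0,0]],[[-0.026,-0.0283,-0.0015],[0,0,0]],[[-0.026,-0.0283,-0.0015],[0,0,0]],[[-0.026,-0.0283,-0.0015],[0,0,0]],[[-0.026,-0.0283,-0.0015],[0,0,0]]]
[[[-0.026,-0.0283,-0.0015],[0,0,0]],[[-0.026,-0.0283,-0.0015],[0,0,0]],[[-0.026,-0.0283,-0.0015],[0,0,0]],[[-0.026,-0.0283,-0.0015],[0,0,0]],[[-0.026,-0.0283,-0.0015],[0,0,0]]]
[[[-0.026,-0.0283,-0.0015],[0,0,0]]]
```

```bash
A='[[[-0.026,-0.028,-0.002],[0,0,0]],[[-0.026,-0.028,-0.002],[0,0,0]],[[-0.026,-0.028,-0.002],[0,0,0]],[[-0.026,-0.028,-0.002],[0,0,0]],[[-0.026,-0.028,-0.002],[0,0,0]]]'; python3 -m handwheel '[[[-0.026,-0.028,-0.002],[0,0,0]],[[-0.026,-0.028,-0.002],[0,0,0]],[[-0.026,-0.028,-0.002],[0,0,0]],[[-0.026,-0.028,-0.002],[0,0,0]],[[-0.026,-0.028,-0.002],[0,0,0]]]' 100 10
python3 -m handwheel '[[[-0.026,-0.028,-0.002],[0,0,0]],[[-0.026,-0.028,-0.002],[0,0,0]],[[-0.026,-0.028,-0.002],[0,0,0]],[[-0.026,-0.028,-0.002],[0,0,0]],[[-0.026,-0.028,-0.002],[0,0,0]]]'
python3 -m handwheel '[[[-0.026,-0.028,-0.002],[0,0,0]],[[-0.026,-0.028,-0.002],[0,0,0]],[[-0.026,-0.028,-0.002],[0,0,0]],[[-0.026,-0.028,-0.002],[0,0,0]],[[-0.026,-0.028,-0.002],[0,0,0]]]'
python3 - <<'E'
from plan import *
plan([.461,-.289,.212],Rt(-.1435,30))
E
```

```text
t: 0.57
position: [0.3011, 0.3994, 0.2325]
ee_rot: [[-0.929, 0.369, -0.005], [0.369, 0.929, -0.001], [0.004, -0.003, -1.0]]
contact_force: [1.0, 0.6, -0.3]
width: 0.0918
t: 0.98
position: [0.3711, 0.2115, 0.2423]
ee_rot: [[-0.93, 0.368, -0.006], [0.368, 0.93, -0.001], [0.005, -0.003, -1.0]]
contact_force: [1.2, 0.2, 0.3]
width: 0.0917
t: 1.4
position: [0.441, 0.0236, 0.2531]
ee_rot: [[-0.93, 0.367, -0.005], [0.367, 0.93, 0.0], [0.004, -0.001, -1.0]]
contact_force: [1.3, 1.4, -0.8]
width: 0.0916
t 1.4 pos [0.441  0.0236 0.2531] dist 0.3159 ang 33.0 w 0.0916 F [ 1.3  1.4 -0.8]
[[[-0.0167,-0.0354,0.0051],[-0.008,-0.066,-0.028]],[[-0.0153,-0.0359,0.0059],[-0.008,-0.066,-0.028]],[[-0.0139,-0.0364,0.0066],[-0.008,-0.066,-0.028]],[[-0.0124,-0.0368,0.0071],[-0.008,-0.066,-0.028]],[[-0.0109,-0.0372,0.0076],[-0.008,-0.066,-0.028]]]
[[[-0.0093,-0.0375,0.008],[-0.008,-0.066,-0.028]],[[-0.0077,-0.0378,0.0083],[-0.008,-0.066,-0.028]],[[-0.0061,-0.0381,0.0084],[-0.008,-0.066,-0.028]]]
```

```bash
python3 -m handwheel '[[[-0.017,-0.035,0.005],[-0.008,-0.066,-0.028]],[[-0.015,-0.036,0.006],[-0.008,-0.066,-0.028]],[[-0.014,-0.036,0.007],[-0.008,-0.066,-0.028]],[[-0.012,-0.037,0.007],[-0.008,-0.066,-0.028]],[[-0.011,-0.037,0.008],[-0.008,-0.066,-0.028]]]' >/dev/null
python3 -m handwheel '[[[-0.009,-0.037,0.008],[-0.008,-0.066,-0.028]],[[-0.008,-0.038,0.008],[-0.008,-0.066,-0.028]],[[-0.006,-0.038,0.008],[-0.008,-0.066,-0.028]]]'
python3 - <<'E'
from plan import *
C,im=snap('wrist'); cv2.imwrite('pics/w1.png',im[:,:,::-1])
plan([.461,-.289,.212],Rt(-.1435,30))
E
```

```text
t: 2.07
position: [0.4612, -0.238, 0.2197]
ee_rot: [[-0.887, 0.178, 0.427], [0.17, 0.984, -0.057], [-0.43, 0.022, -0.902]]
contact_force: [-0.1, 1.0, -0.4]
width: 0.0916
t 2.12 pos [ 0.4607 -0.2403  0.2193] dist 0.0493 ang 4.9 w 0.0916 F [-1.7 -3.  -1.2]
[[[-0.0026,-0.024,0.0048],[0.001,-0.038,-0.018]],[[-0.002,-0.0241,0.0049],[0.001,-0.038,-0.018]]]
```

View pics/w1.png

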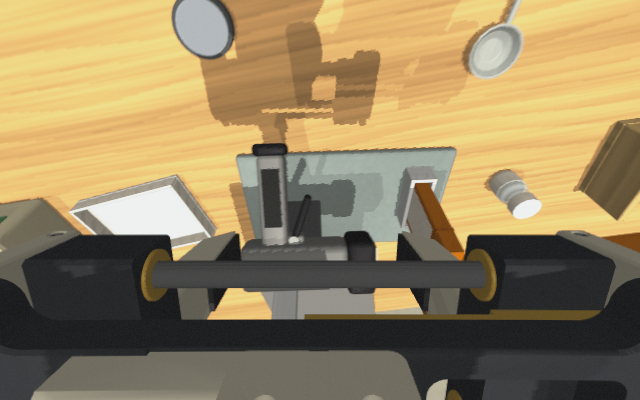

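Wrist view: the grip (268,155–240) hangs off the head at (310,248), with the trigger blade at (300,215) and the case at (435,210). I'll finish the move and measure from there.

```bash
python3 -m handwheel '[[[-0.0026,-0.024,0.005],[0.001,-0.038,-0.018]],[[-0.002,-0.024,0.005],[0.001,-0.038,-0.018]],[[0,0,0],[0,0,0]]]' >/dev/null
python3 - <<'E'
from plan import *
plan([.461,-.289,.212],Rt(-.1435,30))
C,im=snap('wrist'); cv2.imwrite('pics/w2.png',im[:,:,::-1]); crop(im,230,100,430,270,4,'pics/w2c.png')
import pickle; pickle.dump(C,open('C2.pkl','wb'))
# predicted points in fit frame
c,s=np.cos(-.1435),np.sin(-.1435); Rz=np.array([[c,-s,0],[s,c,0],[0,0,1]]); O=np.array([.5917,-.2146,0])
print(O)
hd=np.array([0,-.092,.13]); g=np.array([-.866,0,-.5]); n=np.array([-.5,0,.866]); y=np.array([0,1,0])
for nm,q in [('gripend top -y',hd+g*.13+n*.013-y*.014),('+y',hd+g*.13+n*.013+y*.014),('sq top -y',hd+g*.062+n*.013-y*.019),('casetop -x-y',np.array([-.035,.081,.152])),('-x+y',np.array([-.035,.099,.152])),('plate -x+y',np.array([-.0635,.1385,.012])),('plate -x-y',np.array([-.0635,-.1465,.012]))]:
    print(nm,proj(C,O+Rz@q).round(1))
E
```

```text
t 2.37 pos [ 0.4606 -0.2747  0.213 ] dist 0.0143 ang 1.5 w 0.0918 F [ 0.3 -0.4 -0.2]
[[[-0.0018,-0.014,0.002],[0.004,-0.023,-0.013]]]
[ 0.5917 -0.2146  0.    ]
gripend top -y [[285.8 132.6]]
+y [[315.9 132.2]]
sq top -y [[283.5 203.7]]
casetop -x-y [[486.8 251.2]]
-x+y [[506.2 251. ]]
plate -x+y [[494.2 143.3]]
plate -x-y [[260.4 146.5]]
```

View pics/w2c.png

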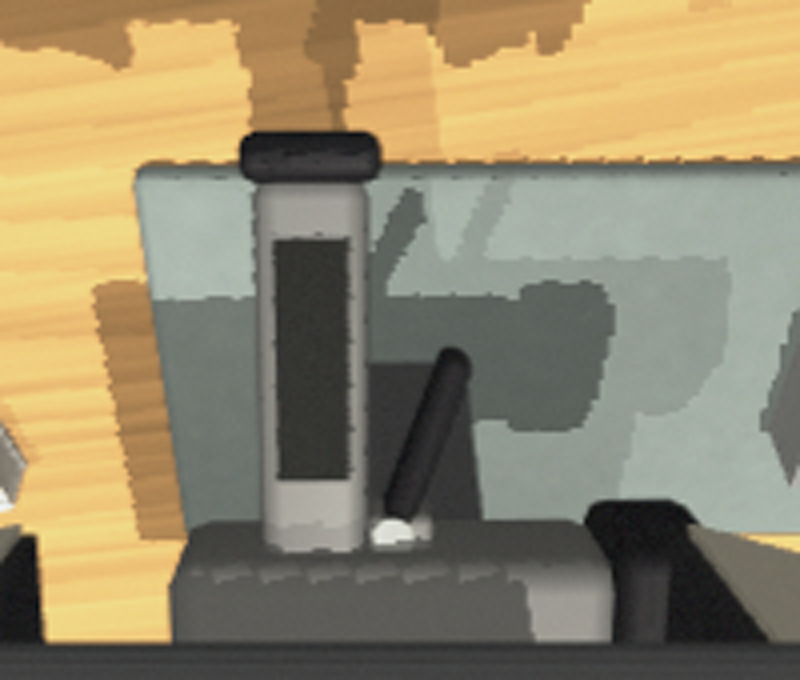

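```bash
python3 - <<'E'
from plan import *
import pickle; C=pickle.load(open('C2.pkl','rb'))
s=ctrl.read_state(); print('ypr y axis',s['ee_rot'][:,1], 'z',s['ee_rot'][:,2])
im=cv2.imread('pics/w2.png')
e=cv2.cvtColor(im,cv2.COLOR_BGR2GRAY)
crop(im,400,120,640,290,3,'pics/w2d.png',1)
f=lambda u,v:((u+.5)/4-.5+230,(v+.5)/4-.5+100)
pts=[]
for v in [200,300,416,500]:
    for nm,u in (('c',{200:313,300:313.5,416:315,500:315}[v]),):
        # plane of upper flat: passes through world pt; assume squeeze pt (.5254,-.292,.099)+n*.013
        c,sn=np.cos(-.1435),np.sin(-.1435); n=np.array([-.5*c,-.5*sn,.866]); q=np.array([.5254,-.292,.099])+n*.013
        o,d=ray(C,f(u,v)); P=o+d*((q-o)@n)/(d@n); pts.append(P); print(v,P.round(4))
d=pts[-1]-pts[0]; print('grip yaw',np.arctan2(d[1],d[0]))
pl=[atz(C,f(137,163),0),atz(C,f(790,161),0)]; d=pl[1]-pl[0];print(pl,'plate yaw',np.arctan2(-d[0],d[1]))
E
```

```text
ypr y axis [0.15407583 0.98797849 0.01261528] z [ 0.47409916 -0.06272206 -0.87823455]
200 [ 0.4749 -0.2844  0.0845]
300 [ 0.4951 -0.2877  0.0964]
416 [ 0.5197 -0.2915  0.1107]
500 [ 0.5382 -0.2946  0.1215]
grip yaw -0.15974820915885699
[array([ 0.50720355, -0.34745877,  0.        ]), array([ 0.5387534 , -0.14557929,  0.        ])] plate yaw -0.15502664572318195
```

View pics/w2d.png

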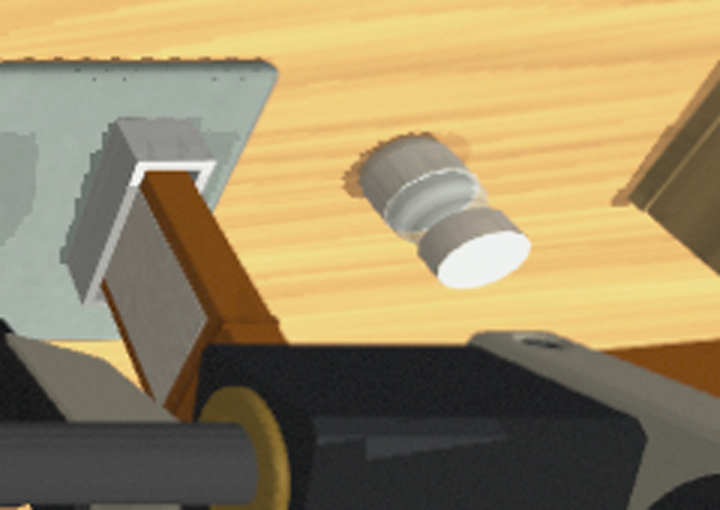

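Both yaws (grip and plate) come out near -0.155. The squeeze point is about (0.527, -0.288, 0.099), taken 5 mm to +y of the grip's axis.

```bash
python3 - <<'E'
from plan import *
plan([.5063,-.2845,.1349],Rt(-.155,30),step=.03)
E
```

```text
t 2.42 pos [ 0.4606 -0.2733  0.2129] dist 0.0911 ang 1.6 w 0.0917 F [0.7 0.1 0.3]
[[[-0.001,-0.0012,0.0227],[0.003,-0.006,-0.001]],[[-0.0008,-0.0012,0.0227],[0.003,-0.006,-0.001]],[[-0.0007,-0.0011,0.0227],[0.003,-0.006,-0.001]],[[-0.0005,-0.0011,0.0227],[0.003,-0.006,-0.001]]]
```

```bash
python3 -m handwheel '[[[-0.001,-0.0012,0.0227],[0.003,-0.006,-0.001]],[[-0.001,-0.0012,0.0227],[0.003,-0.006,-0.001]],[[-0.001,-0.0011,0.0227],[0.003,-0.006,-0.001]],[[0,-0.001,0.0227],[0.003,-0.006,-0.001]],[[0,0,0],[0,0,0]]]' >/dev/null
python3 - <<'E'
from plan import *
plan([.536,-.289,.083],Rt(-.155,30),step=.03)
C,im=snap('wrist'); cv2.imwrite('pics/w3.png',im[:,:,::-1])
q=np.array([.5267,-.2876,.0992]); c,s=np.cos(-.155),np.sin(-.155); y=np.array([-s,c,0]); n=np.array([-.5*c,-.5*s,.866])
for k in (-.019,0,.009,.019,.03): print(k,proj(C,q+y*k+n*.013).round(1))
E
```

```text
t 2.83 pos [ 0.4921 -0.2769  0.1586] dist 0.0883 ang 1.0 w 0.0915 F [-0.9  1.2 -0. ]
[[[-0.001,-0.0018,0.0293],[0.001,-0.006,-0.001]],[[-0.0008,-0.0018,0.0294],[0.001,-0.006,-0.001]],[[-0.0006,-0.0018,0.0294],[0.001,-0.006,-0.001]]]
-0.019 [[285.3 222.3]]
0 [[309.8 222.2]]
0.009 [[321.4 222.1]]
0.019 [[334.3 222.1]]
0.03 [[348.5 222. ]]
```

View pics/w3.png

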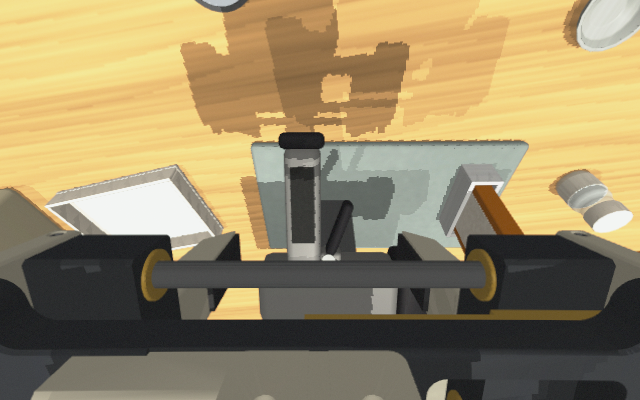

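At row 222 the grip spans about columns 286–321, which matches the prediction (285.3–321.4). I'll advance.

```bash
python3 -m handwheel '[[[-0.001,-0.0018,0.025],[0.001,-0.006,-0.001]],[[-0.001,-0.0018,0.025],[0.001,-0.006,-0.001]],[[0,0,0],[0,0,0]]]'  
python3 - <<'E'
from plan import *
plan([.536,-.289,.083],Rt(-.155,30),step=.02)
E
```

```text
t: 3.13
position: [0.5146, -0.2853, 0.1236]
ee_rot: [[-0.859, 0.157, 0.487], [0.135, 0.988, -0.08], [-0.494, -0.003, -0.87]]
contact_force: [-0.7, -0.1, 0.3]
width: 0.092
t 3.13 pos [ 0.5146 -0.2853  0.1236] dist 0.046 ang 0.5 w 0.092 F [-0.7 -0.1  0.3]
[[[0.0004,-0,0.0153],[-0.001,-0.002,-0]],[[0.0004,-0.0001,0.0153],[-0.001,-0.002,-0]],[[0.0005,-0.0001,0.0153],[-0.001,-0.002,-0]]]
```

```bash
python3 -m handwheel '[[[0.0004,0,0.0155],[0,-0.002,0]],[[0.0004,0,0.0155],[0,-0.002,0]],[[0.0005,0,0.0155],[0,-0.002,0]],[[0,0,0.003],[0,0,0]],[[0,0,0],[0,0,0]]]'  
python3 - <<'E'
from plan import *
plan([.536,-.289,.083],Rt(-.155,30),step=.02)
C,im=snap('wrist'); cv2.imwrite('pics/w4.png',im[:,:,::-1])
C,im=snap('scene'); crop(im,170,165,310,285,5,'pics/s4.png')
E
```

```text
t: 3.55
position: [0.5404, -0.2938, 0.0907]
ee_rot: [[-0.867, 0.154, 0.473], [0.135, 0.988, -0.076], [-0.479, -0.002, -0.878]]
contact_force: [-0.2, 0.7, -0.5]
width: 0.0917
t 3.55 pos [ 0.5404 -0.2938  0.0907] dist 0.0101 ang 1.4 w 0.0917 F [-0.2  0.7 -0.5]
[[[0.0082,0.0041,0.0043],[-0.002,-0.024,0.001]]]
```

View pics/w4.png

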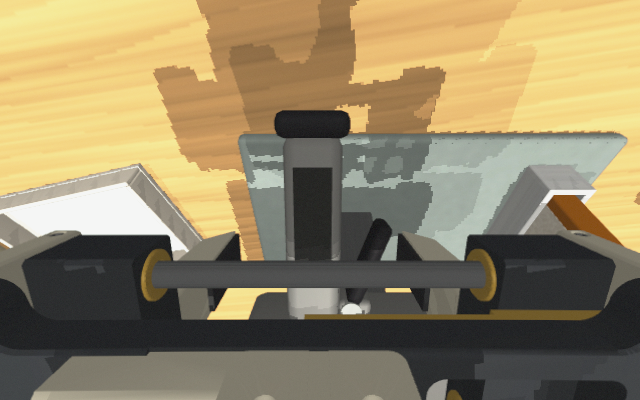

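View pics/s4.png

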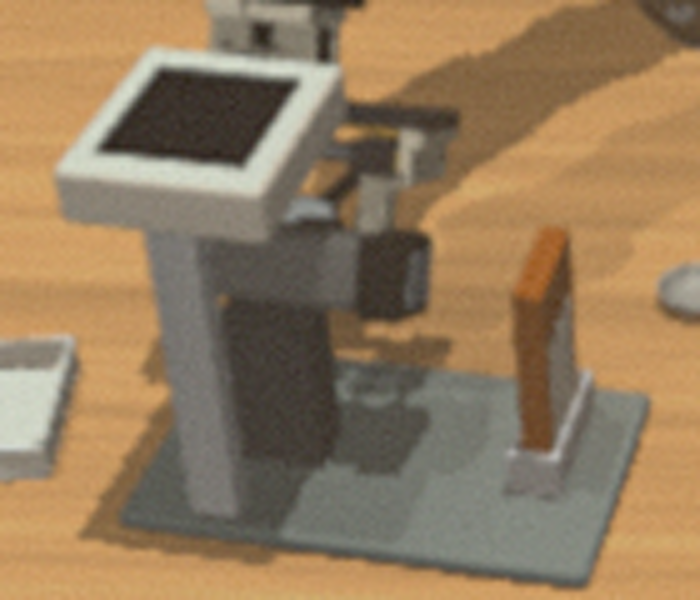

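Drift of about 8 mm in tool x and 4 mm in y; I'll correct it.

```bash
python3 -m handwheel '[[[0.008,0.004,0.0043],[-0.002,-0.024,0.001]],[[0,0,0],[0,0,0]]]' >/dev/null
python3 - <<'E'
from plan import *
plan([.536,-.289,.083],Rt(-.155,30),step=.02)
E
```

```text
t 3.82 pos [ 0.5386 -0.2913  0.0944] dist 0.0119 ang 0.9 w 0.092 F [-0.2 -0.3  0.1]
[[[0.0081,0.0019,0.0086],[0.007,-0.015,0.002]]]
```

```bash
python3 -m handwheel '[[[0.008,0.002,0.0086],[0.007,-0.015,0.002]],[[0,0,0],[0,0,0]]]' 
python3 - <<'E'
from plan import *
plan([.536,-.289,.083],Rt(-.155,30),step=.02)
print(ctrl.read_state()['joints'].round(3),ctrl.read_state()['joint_velocities'].round(3))
E
```

```text
t: 3.98
position: [0.5384, -0.2923, 0.0935]
ee_rot: [[-0.863, 0.151, 0.482], [0.135, 0.988, -0.068], [-0.487, 0.006, -0.874]]
contact_force: [-0.4, 0.0, -0.3]
width: 0.0916
t 3.98 pos [ 0.5384 -0.2923  0.0935] dist 0.0112 ang 1.0 w 0.0916 F [-0.4  0.  -0.3]
[[[0.0076,0.0029,0.0078],[0.007,-0.015,-0]]]
[ 0.692  0.424 -0.22   2.17  -0.835  0.119  2.741] [-0.018 -0.023  0.014  0.003  0.006  0.009 -0.01 ]
```

Joint 6 (0.119) and joint 7 (2.741) are at their limits. With a 30° tilt the tool lines up with the forearm, so the wrist is singular. I'll back out, use a tilt near 20° and unwind.

```bash
python3 - <<'E'
from plan import *
plan([.50,-.2835,.165],Rt(-.155,27),step=.02)
E
python3 -m handwheel '[[[0,0,-0.02],[0,0,0]],[[0,0,-0.02],[0,0,0]],[[0,0,-0.02],[0,0,0]],[[0,0,-0.02],[0,0,0]]]' 
python3 - <<'E'
from plan import *
print(ctrl.read_state()['joints'].round(3))
plan([.47,-.27,.25],Rt(-.155,0),step=.03)
E
```

```text
t 3.98 pos [ 0.5384 -0.2923  0.0935] dist 0.0817 ang 2.2 w 0.0916 F [-0.4  0.  -0.3]
[[[-0.0001,0.0007,-0.0163],[0.001,0.007,-0]],[[0,0.0006,-0.0163],[0.001,0.007,-0]],[[0.0001,0.0006,-0.0163],[0.001,0.007,-0]],[[0.0003,0.0006,-0.0163],[0.001,0.007,-0]],[[0.0004,0.0006,-0.0163],[0.001,0.007,-0]]]
t: 4.32
position: [0.4976, -0.2859, 0.1622]
ee_rot: [[-0.865, 0.153, 0.477], [0.139, 0.988, -0.065], [-0.482, 0.01, -0.876]]
contact_force: [0.5, 0.4, -0.7]
width: 0.0917
[ 0.554  0.243  0.003  2.195 -0.707  0.309  2.607]
t 4.32 pos [ 0.4976 -0.2859  0.1622] dist 0.0934 ang 28.8 w 0.0917 F [ 0.5  0.4 -0.7]
[[[-0.0032,0.0025,-0.0182],[0.002,0.1,-0]],[[-0.0014,0.0025,-0.0185],[0.002,0.1,-0]],[[0.0005,0.0024,-0.0185],[0.002,0.1,-0]],[[0.0023,0.0024,-0.0184],[0.002,0.1,-0]],[[0.0042,0.0023,-0.0181],[0.002,0.1,-0]]]
```

```bash
python3 -m handwheel '[[[-0.003,0.0025,-0.018],[0.002,0.1,0]],[[-0.001,0.0025,-0.018],[0.002,0.1,0]],[[0,0.0025,-0.018],[0.002,0.1,0]],[[0.002,0.0024,-0.018],[0.002,0.1,0]],[[0.004,0.0023,-0.018],[0.002,0.1,0]]]' 
python3 - <<'E'
from plan import *
print(ctrl.read_state()['joints'].round(3))
E
```

```text
t: 4.73
position: [0.4605, -0.2734, 0.2428]
ee_rot: [[-0.985, 0.169, 0.039], [0.168, 0.986, -0.005], [-0.039, 0.002, -0.999]]
contact_force: [0.8, 0.2, -0.9]
width: 0.0919
[ 0.157  0.255  0.361  1.821 -0.12   1.048  1.965]
```

```bash
python3 - <<'E'
from plan import *
plan([.506,-.2844,.1567],Rt(-.155,20),step=.025)
E
```

```text
t 4.73 pos [ 0.4605 -0.2734  0.2428] dist 0.098 ang 17.8 w 0.0919 F [ 0.8  0.2 -0.9]
[[[-0.0108,-0.0008,0.022],[-0,-0.077,-0.004]],[[-0.0091,-0.0009,0.0227],[-0,-0.077,-0.004]],[[-0.0073,-0.0009,0.0234],[-0,-0.077,-0.004]],[[-0.0055,-0.0009,0.0239],[-0,-0.077,-0.004]]]
```

```bash
python3 -m handwheel '[[[-0.011,-0.001,0.022],[0,-0.077,-0.004]],[[-0.009,-0.001,0.023],[0,-0.077,-0.004]],[[-0.007,-0.001,0.0235],[0,-0.077,-0.004]],[[-0.005,-0.001,0.024],[0,-0.077,-0.004]],[[0,0,0],[0,0,0]]]' 
python3 - <<'E'
from plan import *
print(ctrl.read_state()['joints'].round(3))
plan([.533,-.2886,.0815],Rt(-.155,20),step=.025)
E
```

```text
t: 5.15
position: [0.5088, -0.2801, 0.1637]
ee_rot: [[-0.931, 0.145, 0.334], [0.137, 0.989, -0.048], [-0.337, 0.001, -0.941]]
contact_force: [-1.1, 1.5, -1.2]
width: 0.0918
[ 0.29   0.278  0.238  2.069 -0.389  0.509  2.247]
t 5.15 pos [ 0.5088 -0.2801  0.1637] dist 0.0861 ang 0.6 w 0.0918 F [-1.1  1.5 -1.2]
[[[0.001,-0.0013,0.0215],[0.001,-0.001,0.002]],[[0.001,-0.0012,0.0215],[0.001,-0.001,0.002]],[[0.001,-0.0012,0.0215],[0.001,-0.001,0.002]],[[0.0011,-0.0012,0.0215],[0.001,-0.001,0.002]]]
```

```bash
python3 -m handwheel '[[[0.001,-0.0013,0.0215],[0.001,-0.001,0.002]],[[0.001,-0.0013,0.0215],[0.001,-0.001,0.002]],[[0.001,-0.0013,0.0215],[0.001,-0.001,0.002]],[[0,0,0],[0,0,0]]]' 
python3 - <<'E'
from plan import *
print(ctrl.read_state()['joints'].round(3))
plan([.533,-.2886,.0815],Rt(-.155,20),step=.025)
E
```

```text
t: 5.48
position: [0.5271, -0.286, 0.1037]
ee_rot: [[-0.931, 0.153, 0.332], [0.146, 0.988, -0.046], [-0.335, 0.005, -0.942]]
contact_force: [0.1, 0.7, -0.6]
width: 0.0913
[ 0.353  0.396  0.159  2.08  -0.486  0.386  2.333]
t 5.48 pos [ 0.5271 -0.286   0.1037] dist 0.0232 ang 0.5 w 0.0913 F [ 0.1  0.7 -0.6]
[[[0.0016,-0.0018,0.023],[0.005,-0.007,-0]]]
```

```bash
python3 -m handwheel '[[[0.0016,-0.0018,0.023],[0.005,-0.007,0]],[[0,0,0],[0,0,0]]]' >/dev/null 
python3 - <<'E'
from plan import *
print(ctrl.read_state()['joints'].round(3))
plan([.533,-.2886,.0815],Rt(-.155,20),step=.025)
C,im=snap('wrist'); cv2.imwrite('pics/w5.png',im[:,:,::-1])
E
```

```text
[ 0.38   0.437  0.122  2.083 -0.519  0.335  2.366]
t 5.65 pos [ 0.5341 -0.2883  0.0833] dist 0.0022 ang 0.2 w 0.0917 F [-0.5  0.5 -0.6]
[[[0.0016,-0.0005,0.0014],[0.003,-0.002,0]]]
```

View pics/w5.png

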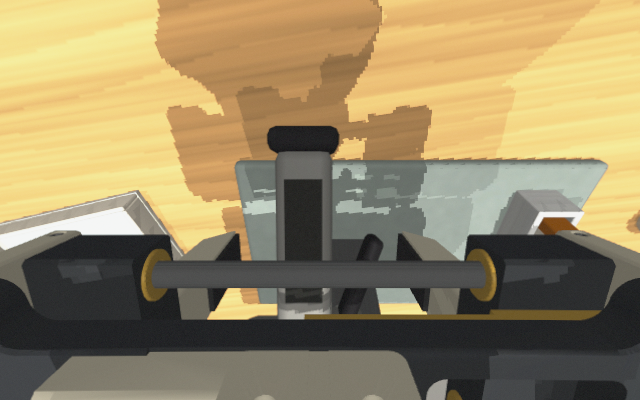

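The grip and trigger are between the fingers, so I'll squeeze.

```bash
python3 -m handwheel '[[[0,0,0],[0,0,0]],[[0,0,0],[0,0,0]],[[0,0,0],[0,0,0]],[[0,0,0],[0,0,0]],[[0,0,0],[0,0,0]]]' 0 25; python3 -m handwheel '[[[0,0,0],[0,0,0]],[[0,0,0],[0,0,0]],[[0,0,0],[0,0,0]],[[0,0,0],[0,0,0]],[[0,0,0],[0,0,0]]]'
python3 - <<'E'
from plan import *
C,im=snap('wrist'); cv2.imwrite('pics/w6.png',im[:,:,::-1])
E
```

```text
t: 6.12
position: [0.5371, -0.2897, 0.0938]
ee_rot: [[-0.926, 0.153, 0.344], [0.144, 0.988, -0.052], [-0.348, 0.001, -0.938]]
contact_force: [0.8, 0.3, -0.1]
width: 0.063
t: 6.53
position: [0.5361, -0.2911, 0.0939]
ee_rot: [[-0.927, 0.154, 0.343], [0.144, 0.988, -0.054], [-0.347, -0.001, -0.938]]
contact_force: [-0.3, 8.5, 6.1]
width: 0.0377
```

View pics/w6.png

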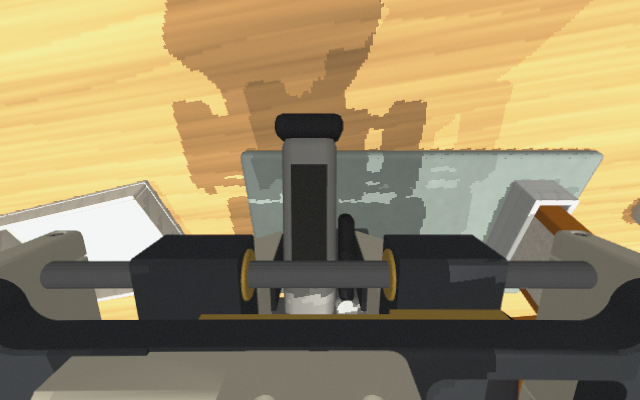

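Width 37.7 mm means fully squeezed (38 mm expected), and the blade lies along the grip in the image. I'll hold, then release.

```bash
python3 -m handwheel '[[[0,0,0],[0,0,0]],[[0,0,0],[0,0,0]],[[0,0,0],[0,0,0]],[[0,0,0],[0,0,0]],[[0,0,0],[0,0,0]]]' 0 40;python3 -m handwheel '[[[0,0,0],[0,0,0]],[[0,0,0],[0,0,0]],[[0,0,0],[0,0,0]]]'
python3 -m handwheel '[[[0,0,0],[0,0,0]],[[0,0,0],[0,0,0]],[[0,0,0],[0,0,0]],[[0,0,0],[0,0,0]],[[0,0,0],[0,0,0]]]' 100 10; python3 -m handwheel '[[[0,0,0],[0,0,0]],[[0,0,0],[0,0,0]],[[0,0,0],[0,0,0]],[[0,0,0],[0,0,0]],[[0,0,0],[0,0,0]]]'
python3 - <<'E'
from plan import *
print(ctrl.read_state()['joints'].round(3))
C,im=snap('wrist'); cv2.imwrite('pics/w7.png',im[:,:,::-1])
E
```

```text
t: 7.0
position: [0.536, -0.2911, 0.0939]
ee_rot: [[-0.927, 0.153, 0.343], [0.143, 0.988, -0.055], [-0.347, -0.001, -0.938]]
contact_force: [0.4, 1.0, -1.0]
width: 0.0377
t: 7.25
position: [0.5361, -0.2911, 0.0939]
ee_rot: [[-0.927, 0.153, 0.343], [0.143, 0.988, -0.055], [-0.347, -0.001, -0.938]]
contact_force: [-0.8, 0.5, -0.3]
width: 0.0378
t: 7.67
position: [0.5394, -0.2881, 0.0956]
ee_rot: [[-0.926, 0.151, 0.347], [0.142, 0.989, -0.051], [-0.351, 0.002, -0.936]]
contact_force: [-0.6, 0.5, 0.5]
width: 0.0662
t: 8.08
position: [0.5375, -0.29, 0.0949]
ee_rot: [[-0.926, 0.154, 0.346], [0.144, 0.988, -0.053], [-0.35, 0.0, -0.937]]
contact_force: [-0.2, 0.2, -0.0]
width: 0.0914
[ 0.37   0.42   0.135  2.075 -0.512  0.351  2.357]
```

View pics/w7.png

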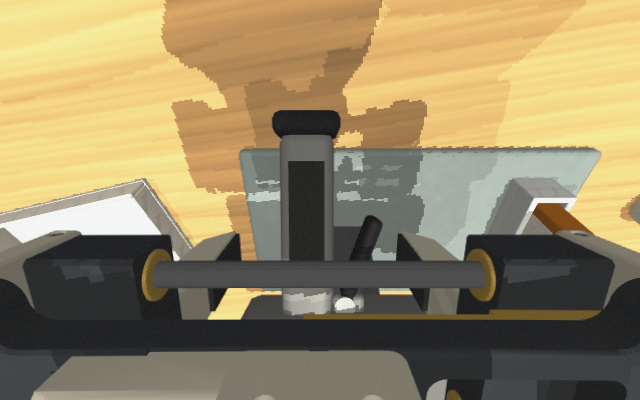

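The trigger is back at its rest angle (blade tip at (372,220)). I'll back out and move over the case.

```bash
python3 -m handwheel '[[[0,0,-0.03],[0,0,0]],[[0,0,-0.03],[0,0,0]],[[0,0,-0.03],[0,0,0]],[[0,0,-0.03],[0,0,0]],[[0,0,-0.03],[0,0,0]]]' 
python3 - <<'E'
from plan import *
print(ctrl.read_state()['joints'].round(3))
plan([.46,-.14,.29],Rt(-.155,0),step=.035)
E
```

```text
t: 8.55
position: [0.4814, -0.2803, 0.2325]
ee_rot: [[-0.93, 0.154, 0.333], [0.147, 0.988, -0.048], [-0.336, 0.004, -0.942]]
contact_force: [0.9, -0.3, 0.3]
width: 0.0919
[ 0.239  0.15   0.312  2.032 -0.288  0.668  2.156]
t 8.55 pos [ 0.4814 -0.2803  0.2325] dist 0.1531 ang 19.6 w 0.0919 F [ 0.9 -0.3  0.3]
[[[0.0042,0.0271,-0.0136],[0.001,0.069,-0]],[[0.0052,0.0271,-0.0133],[0.001,0.069,-0]],[[0.0061,0.0271,-0.0129],[0.001,0.069,-0]],[[0.0069,0.0271,-0.0125],[0.001,0.069,-0]],[[0.0078,0.0271,-0.012],[0.001,0.069,-0]]]
```

```bash
python3 -m handwheel '[[[0.004,0.027,-0.02],[0,0.069,0]],[[0,0.027,-0.02],[0,0.069,0]],[[-0.01,0.027,-0.018],[0,0.069,0]],[[-0.02,0.027,-0.015],[0,0.069,0]],[[-0.03,0.027,-0.012],[0,0.069,0]]]' 60 
python3 - <<'E'
from plan import *
plan([.57,-.128,.31],Rt(-.155,0),step=.035)
E
```

```text
t: 8.97
position: [0.5283, -0.1605, 0.3321]
ee_rot: [[-0.984, 0.18, -0.007], [0.18, 0.984, -0.002], [0.007, -0.003, -1.0]]
contact_force: [1.0, -2.1, 1.0]
width: 0.0631
t 8.97 pos [ 0.5283 -0.1605  0.3321] dist 0.0573 ang 1.5 w 0.0631 F [ 1.  -2.1  1. ]
[[[-0.0176,0.0198,0.0109],[-0.001,-0.003,-0.013]],[[-0.0179,0.0195,0.011],[-0.001,-0.003,-0.013]]]
```

```bash
python3 -m handwheel '[[[-0.018,0.02,0.011],[-0.001,-0.003,-0.013]],[[-0.018,0.02,0.011],[-0.001,-0.003,-0.013]],[[0,0,0],[0,0,0]]]'
python3 - <<'E'
from plan import *
C,im=snap('wrist'); cv2.imwrite('pics/w8.png',im[:,:,::-1])
import pickle; pickle.dump(C,open('C8.pkl','wb'))
print(ctrl.read_state()['joints'].round(3))
E
```

```text
t: 9.22
position: [0.5816, -0.1176, 0.3128]
ee_rot: [[-0.99, 0.142, 0.003], [0.142, 0.99, 0.001], [-0.003, 0.002, -1.0]]
contact_force: [-1.9, 1.4, -0.6]
width: 0.0553
[-0.066  0.322  0.248  1.539 -0.082  1.288  1.618]
```

View pics/w8.png

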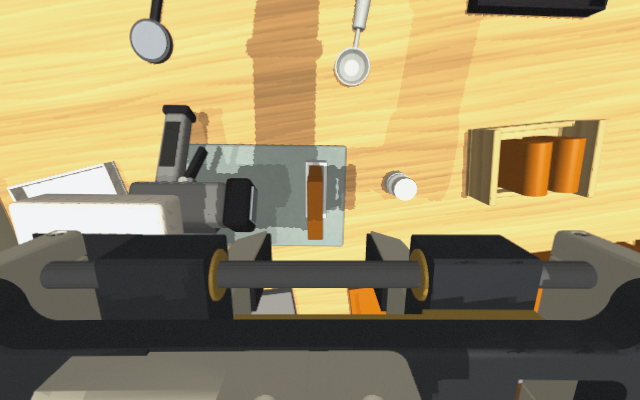

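Wrist view: the case top is at about (315,182–240), nearly centred, and the rack is at (545,165).

```bash
python3 - <<'E'
import cv2
from h import crop
im=cv2.imread('pics/w8.png'); crop(im,270,130,370,260,6,'pics/w8c.png',1); crop(im,450,110,620,220,4,'pics/w8r.png',1)
E
```

```text
(no output)
```

View pics/w8c.png

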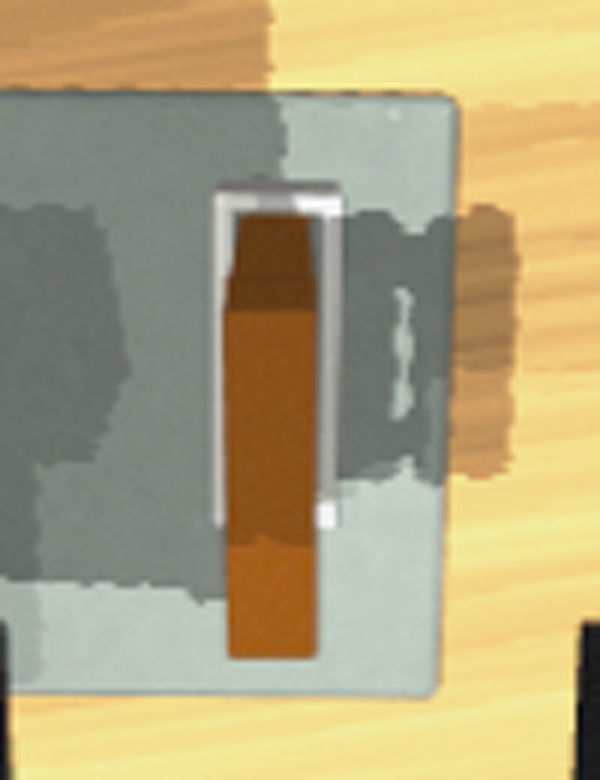

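View pics/w8r.png

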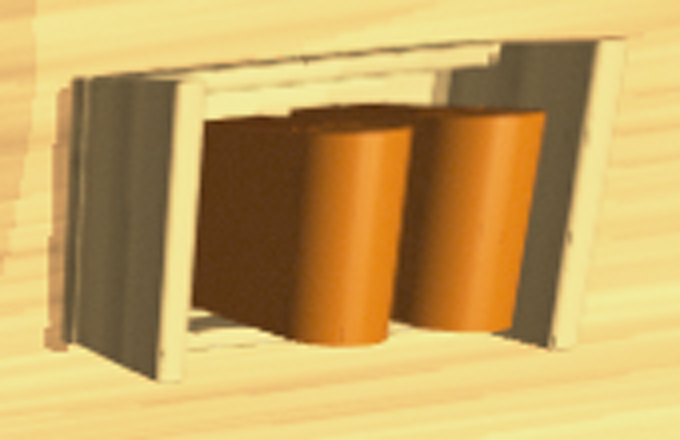

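```bash
python3 - <<'E'
from plan import *
import pickle; C=pickle.load(open('C8.pkl','rb'))
f=lambda u,v:((u+.5)/6-.5+270,(v+.5)/6-.5+130)
P=np.array([atz(C,f(*x),.152) for x in [(224,310),(317,309),(317,658),(229,658)]]); print(P.round(4)); m=P.mean(0); print(m)
d=(P[2]+P[3]-P[0]-P[1]); print('yaw',np.arctan2(d[1],d[0]), 'len',np.linalg.norm(d)/2,'w',np.linalg.norm(P[1]-P[0]),np.linalg.norm(P[3]-P[2]))
q=atz(C,f(457,97),.012); print(q, atz(C,f(440,695),.012))
plan([m[0],m[1],.20],Rt(-.148,0),step=.035)
E
```

```text
[[ 0.5707 -0.1275  0.152 ]
 [ 0.5729 -0.1104  0.152 ]
 [ 0.6415 -0.12    0.152 ]
 [ 0.6391 -0.137   0.152 ]]
[ 0.60606237 -0.12372159  0.152     ]
yaw -0.13901289657692115 len 0.06916241997660172 w 0.017217766401199854 0.017204472802877534
[ 0.54980929 -0.06861861  0.012     ] [ 0.71452984 -0.092993    0.012     ]
t 9.27 pos [ 0.58   -0.12    0.3135] dist 0.1165 ang 0.2 w 0.0549 F [ 0.5 -0.1 -0.4]
[[[-0.0065,-0,0.0284],[0,0.001,0.001]],[[-0.0065,0,0.0284],[0,0.001,0.001]],[[-0.0065,0,0.0284],[0,0.001,0.001]],[[-0.0066,0,0.0284],[0,0.001,0.001]]]
```

```bash
python3 -m handwheel '[[[-0.0065,0,0.0284],[0,0,0]],[[-0.0065,0,0.0284],[0,0,0]],[[-0.0065,0,0.0284],[0,0,0]],[[-0.0065,0,0.0284],[0,0,0]],[[0,0,0],[0,0,0]]]' >/dev/null
python3 - <<'E'
from plan import *
plan([.606,-.1237,.122],Rt(-.148,0),step=.035)
C,im=snap('wrist'); crop(im,220,100,420,300,4,'pics/w9.png')
import pickle; pickle.dump(C,open('C9.pkl','wb'))
E
```

```text
t 9.68 pos [ 0.6061 -0.1275  0.1989] dist 0.077 ang 0.4 w 0.0552 F [-1.1  0.3  0.2]
[[[0.0004,0.0013,0.0256],[-0,0.002,-0]],[[0.0003,0.0013,0.0256],[-0,0.002,-0]],[[0.0003,0.0013,0.0256],[-0,0.002,-0]]]
```

View pics/w9.png

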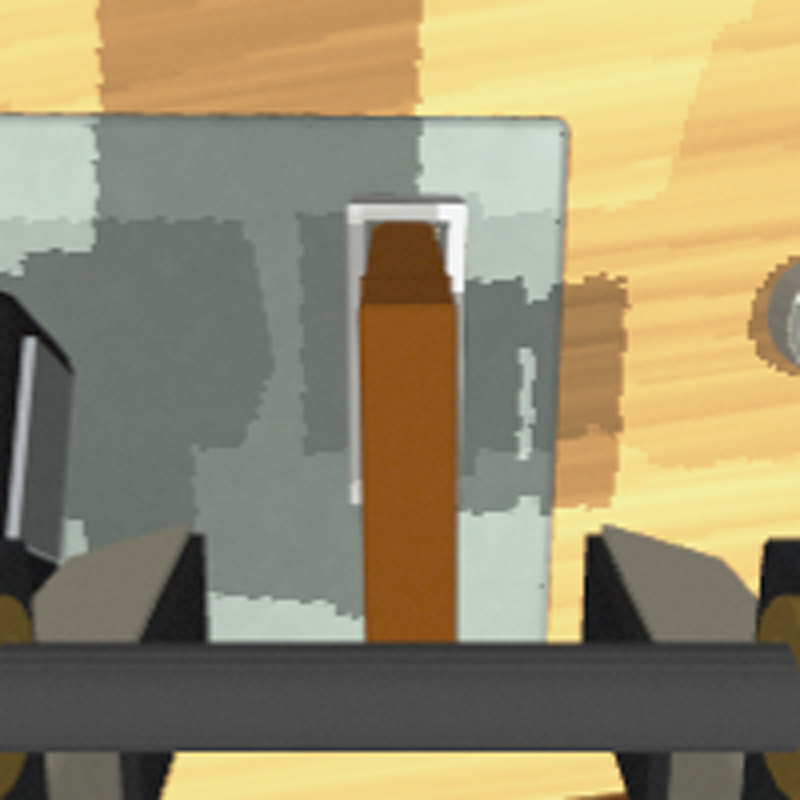

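```bash
python3 -m handwheel '[[[0.0004,0.0015,0.0256],[0,0.002,0]],[[0.0003,0.0013,0.0256],[0,0.002,0]],[[0,0.001,0.0256],[0,0.002,0]],[[0,0,0],[0,0,0]]]' 
python3 - <<'E'
from plan import *
plan([.606,-.1237,.122],Rt(-.148,0),step=.035)
C,im=snap('wrist'); crop(im,220,100,420,300,4,'pics/w10.png')
E
```

```text
t: 10.07
position: [0.6091, -0.1282, 0.1325]
ee_rot: [[-0.988, 0.152, 0.014], [0.152, 0.988, -0.004], [-0.014, -0.002, -1.0]]
contact_force: [-1.8, 0.5, -0.6]
width: 0.0553
t 10.07 pos [ 0.6091 -0.1282  0.1325] dist 0.0119 ang 0.9 w 0.0553 F [-1.8  0.5 -0.6]
[[[0.0039,0.004,0.0105],[-0.002,0.014,-0.005]]]
```

View pics/w10.png

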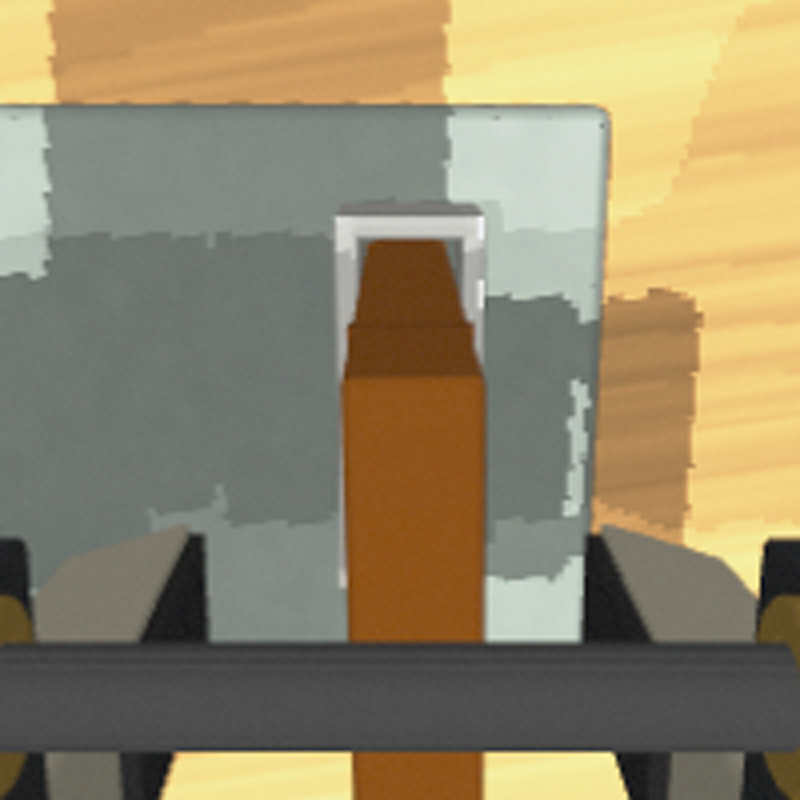

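The case sits 2.5 mm to +y of the fingers' centre. I'll shift, lower a little more and grip.

```bash
python3 -m handwheel '[[[0.004,0.0032,0.0105],[-0.002,0.014,0]],[[0,0,0],[0,0,0]]]' 
python3 - <<'E'
from plan import *
plan([.606,-.1247,.122],Rt(-.146,0),step=.035)
E
```

```text
t: 10.28
position: [0.6087, -0.1261, 0.1292]
ee_rot: [[-0.988, 0.154, 0.008], [0.154, 0.988, -0.001], [-0.008, -0.0, -1.0]]
contact_force: [0.2, 0.1, -0.4]
width: 0.055
t 10.28 pos [ 0.6087 -0.1261  0.1292] dist 0.0078 ang 0.7 w 0.055 F [ 0.2  0.1 -0.4]
[[[0.0029,0.0009,0.0072],[-0,0.008,-0.009]]]
```

```bash
python3 -m handwheel '[[[0.003,0.001,0.009],[0,0.008,-0.005]],[[0.001,0.0005,0.006],[0,0,-0.004]],[[0,0,0],[0,0,0]]]' 
python3 - <<'E'
from plan import *
plan([.606,-.1247,.120],Rt(-.146,0),step=.035)
E
```

```text
t: 10.53
position: [0.6071, -0.1244, 0.1175]
ee_rot: [[-0.99, 0.144, 0.006], [0.144, 0.99, -0.001], [-0.006, 0.0, -1.0]]
contact_force: [-0.2, 0.3, 0.2]
width: 0.0555
t 10.53 pos [ 0.6071 -0.1244  0.1175] dist 0.0027 ang 0.4 w 0.0555 F [-0.2  0.3  0.2]
[[[0.001,-0.0004,-0.0025],[0,0.006,0.001]]]
```

```bash
python3 -m handwheel '[[[0,0,-0.002],[0,0.004,0]],[[0,0,0],[0,0,0]],[[0,0,0],[0,0,0]],[[0,0,0],[0,0,0]],[[0,0,0],[0,0,0]]]' 0 20;python3 -m handwheel '[[[0,0,0],[0,0,0]],[[0,0,0],[0,0,0]],[[0,0,0],[0,0,0]],[[0,0,0],[0,0,0]]]' 0 50
python3 - <<'E'
from plan import *
C,im=snap('wrist'); crop(im,220,100,420,300,4,'pics/w11.png')
E
```

```text
t: 10.95
position: [0.6075, -0.1245, 0.1207]
ee_rot: [[-0.99, 0.144, 0.003], [0.144, 0.99, -0.0], [-0.003, 0.0, -1.0]]
contact_force: [0.2, 1.0, 1.4]
width: 0.0262
t: 11.28
position: [0.6077, -0.1245, 0.1208]
ee_rot: [[-0.99, 0.144, 0.003], [0.144, 0.99, -0.0], [-0.003, 0.0, -1.0]]
contact_force: [0.7, -0.1, -0.4]
width: 0.0178
```

View pics/w11.png

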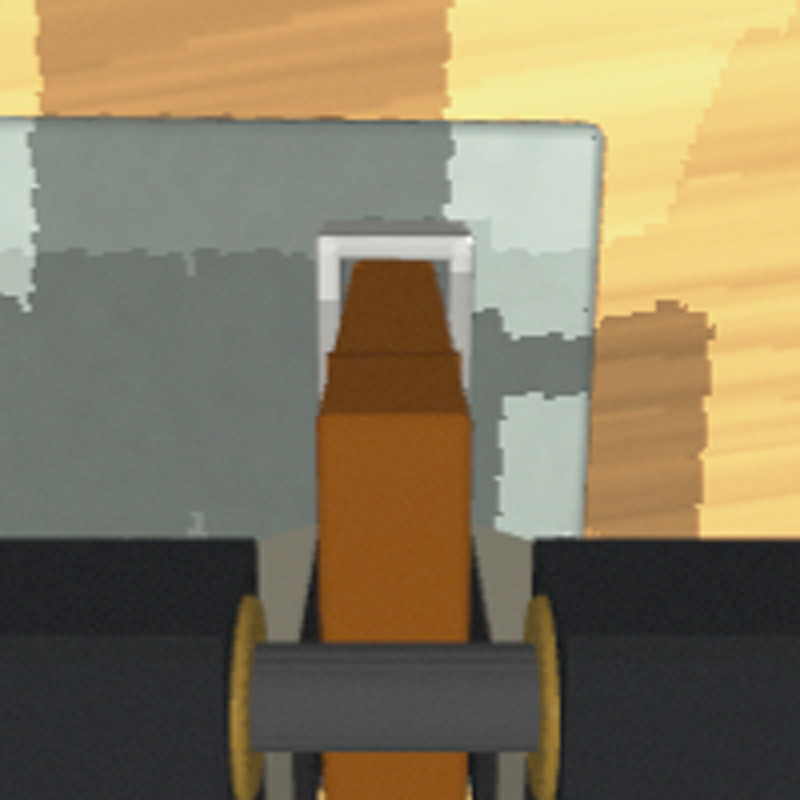

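Gripped at 17.8 mm. TCP is 0.109 above the case bottom, so it should read about 0.119 when the case stands on the rack floor. I'll lift straight up.

```bash
python3 -m handwheel '[[[0,0,-0.02],[0,0,0]],[[0,0,-0.03],[0,0,0]],[[0,0,-0.035],[0,0,0]],[[0,0,-0.035],[0,0,0]],[[0,0,-0.035],[0,0,0]]]' 
python3 - <<'E'
from plan import *
plan([.607,.19,.29],Rt(-.0518,0),step=.035)
E
```

```text
t: 11.75
position: [0.6017, -0.1232, 0.2705]
ee_rot: [[-0.989, 0.144, -0.017], [0.144, 0.99, 0.001], [0.017, -0.001, -1.0]]
contact_force: [1.0, -0.7, -2.7]
width: 0.0178
t 11.75 pos [ 0.6017 -0.1232  0.2705] dist 0.3139 ang 5.4 w 0.0178 F [ 1.  -0.7 -2.7]
[[[0.0045,0.0345,-0.0021],[-0,-0.002,-0.01]],[[0.0041,0.0346,-0.0021],[-0,-0.002,-0.01]],[[0.0037,0.0346,-0.0021],[-0,-0.002,-0.01]],[[0.0034,0.0346,-0.0021],[-0,-0.002,-0.01]],[[0.003,0.0347,-0.0021],[-0,-0.002,-0.01]]]
[[[0.0027,0.0347,-0.0022],[-0,-0.002,-0.01]],[[0.0023,0.0347,-0.0022],[-0,-0.002,-0.01]],[[0.0019,0.0348,-0.0022],[-0,-0.002,-0.01]],[[0.0016,0.0348,-0.0022],[-0,-0.002,-0.01]]]
```

```bash
python3 -m handwheel '[[[0.0045,0.02,-0.002],[0,-0.002,-0.01]],[[0.004,0.0345,-0.002],[0,-0.002,-0.01]],[[0.004,0.0345,-0.002],[0,-0.002,-0.01]],[[0.003,0.0345,-0.002],[0,-0.002,-0.01]],[[0.003,0.0345,-0.002],[0,-0.002,-0.01]]]' >/dev/null
python3 -m handwheel '[[[0.003,0.0345,-0.002],[0,-0.002,-0.01]],[[0.002,0.0345,-0.002],[0,-0.002,-0.01]],[[0.002,0.0345,-0.002],[0,-0.002,-0.01]],[[0.0016,0.02,-0.002],[0,-0.002,-0.01]]]'
python3 - <<'E'
from plan import *
plan([.607,.19,.29],Rt(-.0518,0),step=.035)
print(ctrl.read_state()['joints'].round(3))
E
```

```text
t: 12.5
position: [0.6071, 0.1604, 0.2962]
ee_rot: [[-0.998, 0.068, 0.012], [0.068, 0.998, -0.007], [-0.013, -0.006, -1.0]]
contact_force: [-0.5, 0.4, -2.5]
width: 0.018
t 12.5 pos [0.6071 0.1604 0.2962] dist 0.0303 ang 1.2 w 0.018 F [-0.5  0.4 -2.5]
[[[0.0021,0.0296,0.006],[-0.006,0.013,-0.016]]]
[-0.45   0.388  0.147  1.478 -0.047  1.27   1.203]
```

```bash
python3 -m handwheel '[[[0.002,0.0155,0.003],[-0.003,0.007,-0.008]],[[0.001,0.015,0.003],[-0.003,0.006,-0.008]],[[0,0,0],[0,0,0]],[[0,0,0],[0,0,0]]]'
python3 - <<'E'
from plan import *
C,im=snap('wrist'); cv2.imwrite('pics/w12.png',im[:,:,::-1]); crop(im,230,120,420,270,4,'pics/w12c.png')
import pickle; pickle.dump(C,open('C12.pkl','wb'))
plan([.607,.19,.29],Rt(-.0518,0),step=.035)
E
```

```text
t: 12.83
position: [0.6038, 0.1991, 0.2874]
ee_rot: [[-0.999, 0.042, -0.005], [0.042, 0.999, 0.002], [0.006, 0.001, -1.0]]
contact_force: [0.4, -0.6, -2.7]
width: 0.0176
t 12.88 pos [0.6037 0.1991 0.2872] dist 0.0101 ang 0.7 w 0.0181 F [ 0.3 -0.1 -2.9]
[[[-0.0037,-0.009,-0.0029],[0.002,-0.006,0.01]]]
```

View pics/w12c.png

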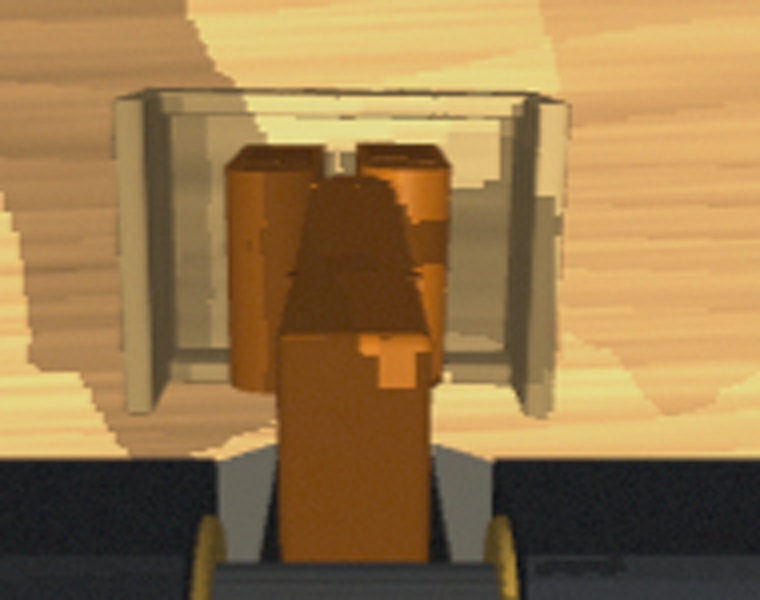

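```bash
python3 - <<'E'
from plan import *
import pickle; C=pickle.load(open('C12.pkl','rb'))
f=lambda u,v:((u+.5)/4-.5+230,(v+.5)/4-.5+120)
a=lambda u,v,z:atz(C,f(u,v),z)
Rk=[a(115,100,.07),a(572,103,.07),a(130,413,.07),a(552,413,.07)]
print('rack corners',np.array(Rk).round(4)); m=np.mean(Rk,0); print('centre',m)
d=Rk[1]+Rk[3]-Rk[0]-Rk[2]; print('yaw',np.arctan2(-d[0],d[1]), 'sizes',np.linalg.norm(Rk[1]-Rk[0]),np.linalg.norm(Rk[2]-Rk[0]))
B=[a(228,170,.08),a(323,170,.08),a(357,170,.08),a(449,170,.08)]; print('box near edges',np.array(B).round(4))
B2=[a(233,385,.08),a(441,385,.08)]; print('far outer',np.array(B2).round(4))
yaw=np.arctan2(-d[0],d[1]); c,s=np.cos(yaw),np.sin(yaw); Ri=np.array([[c,s],[-s,c]])
for p in B+B2: print((Ri@(p-m)[:2]).round(4))
# case bottom predicted: tool frame
st=ctrl.read_state(); T=st['ee_rot']; 
for k in (-.004,.004): print('bottom near corner',(proj(C,st['position']+T@np.array([.035,k,.109]))-[230,120])*4)
E
```

```text
rack corners [[0.5535 0.1266 0.07  ]
 [0.5605 0.2712 0.07  ]
 [0.6577 0.1218 0.07  ]
 [0.6637 0.265  0.07  ]]
centre [0.60883733 0.19612668 0.07      ]
yaw -0.04546699090522423 sizes 0.14473151957989078 0.10428645968568112
box near edges [[0.5759 0.1619 0.08  ]
 [0.5771 0.1916 0.08  ]
 [0.5776 0.2022 0.08  ]
 [0.5788 0.231  0.08  ]]
far outer [[0.6462 0.1586 0.08  ]
 [0.6491 0.2269 0.08  ]]
[-0.0314 -0.0357]
[-0.0315 -0.006 ]
[-0.0315  0.0047]
[-0.0316  0.0335]
[ 0.039  -0.0358]
[0.0388 0.0326]
bottom near corner [[331.11000593 177.22706464]]
bottom near corner [[366.02214926 177.23195949]]
```

Wrist view: the boxes' inner edges are at columns 323 and 357 and the case bottom is centred at about 349. In world the gap's centre is about (0.612, 0.195), yaw -0.05. I'll align and lower to just above.

```bash
python3 - <<'E'
from plan import *
plan([.613,.1948,.22],Rt(-.05,0),step=.025)
E
```

```text
t 12.88 pos [0.6037 0.1991 0.2872] dist 0.0679 ang 0.6 w 0.0181 F [ 0.3 -0.1 -2.9]
[[[-0.0033,-0.0014,0.0224],[0.001,-0.002,0.003]],[[-0.0032,-0.0013,0.0224],[0.001,-0.002,0.003]],[[-0.0032,-0.0013,0.0224],[0.001,-0.002,0.003]]]
```

```bash
python3 -m handwheel '[[[-0.003,-0.0014,0.022],[0.001,-0.002,0.003]],[[-0.003,-0.0013,0.022],[0.001,-0.002,0.003]],[[-0.003,-0.0013,0.022],[0.001,-0.002,0.003]],[[0,0,0],[0,0,0]],[[0,0,0],[0,0,0]]]' >/dev/null
python3 - <<'E'
from plan import *
plan([.613,.1948,.22],Rt(-.05,0),step=.025)
C,im=snap('wrist'); crop(im,230,120,420,270,4,'pics/w13c.png')
import pickle; pickle.dump(C,open('C13.pkl','wb'))
E
```

```text
t 13.3 pos [0.6151 0.1861 0.2203] dist 0.009 ang 0.8 w 0.0178 F [ 0.4  0.3 -2.1]
[[[0.0026,0.0086,0.0003],[-0.004,0.003,-0.012]]]
```

View pics/w13c.png

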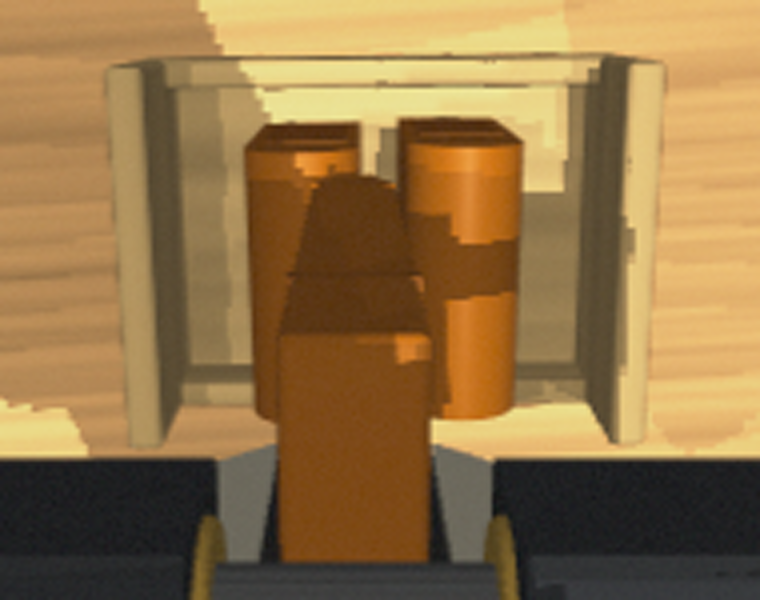

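The y position drifted to 0.186. The gap is centred at column 380, the case tip at about 356. I'll correct.

```bash
python3 -m handwheel '[[[0.002,0.009,0],[-0.003,0.003,-0.006]],[[0,0,0],[0,0,0]],[[0,0,0],[0,0,0]]]' >/dev/null
python3 - <<'E'
from plan import *
plan([.613,.1948,.22],Rt(-.05,0),step=.025)
E
```

```text
t 13.6 pos [0.6147 0.1947 0.2236] dist 0.004 ang 0.5 w 0.0179 F [ 0.4  0.6 -1.6]
[[[0.0018,0,0.0036],[0,0.003,-0.008]]]
```

```bash
python3 -m handwheel '[[[0.002,0,0.012],[0,0.003,-0.006]],[[0,0,0.006],[0,0,0]],[[0,0,0],[0,0,0]],[[0,0,0],[0,0,0]]]' >/dev/null
python3 - <<'E'
from plan import *
plan([.613,.1948,.20],Rt(-.05,0),step=.025)
C,im=snap('wrist'); crop(im,230,120,420,270,4,'pics/w14c.png')
C,im=snap('scene'); crop(im,330,180,450,285,6,'pics/s14.png')
E
```

```text
t 13.93 pos [0.6131 0.1962 0.206 ] dist 0.0061 ang 0.2 w 0.0177 F [ 0.1 -0.4 -1.6]
[[[0.0001,-0.0014,0.006],[0.002,0.002,0]]]
```

View pics/w14c.png

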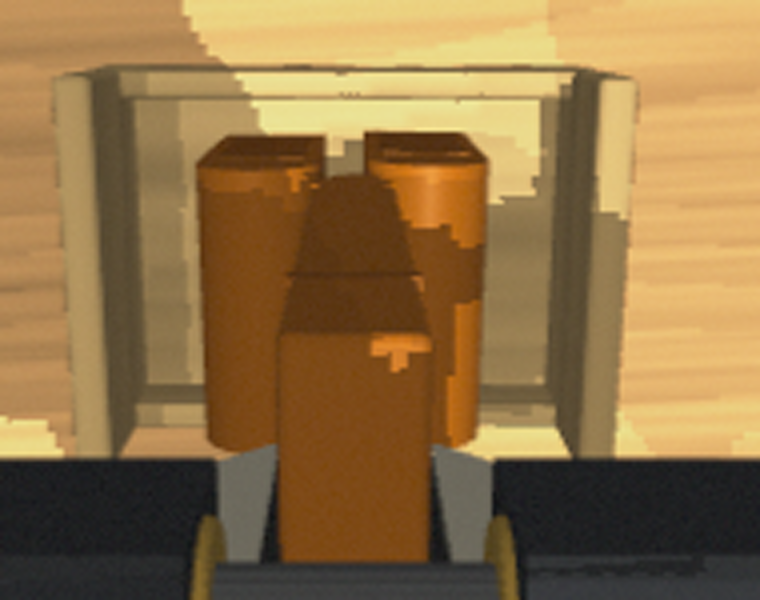

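View pics/s14.png

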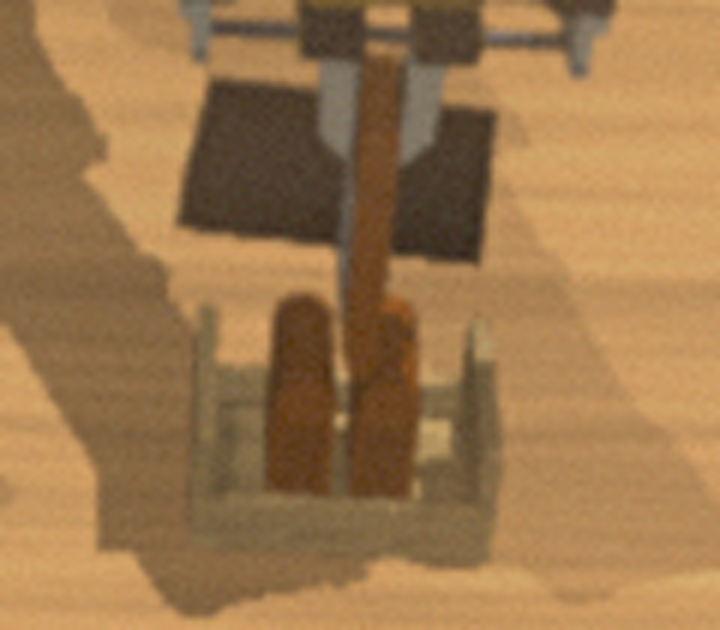

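```bash
python3 - <<'E'
from plan import *
Cs=cam('scene'); st=ctrl.read_state(); T=st['ee_rot']
f=lambda p:((proj(Cs,p)[0]-[330,180]+.5)*6-.5).round(0)
for x in (-.035,.035):
  for k in (-.004,0,.004): print('case bottom toolx',x,'y',k,f(st['position']+T@np.array([x,k,.109])))
print('case top front',f(st['position']+T@np.array([-.035,0,-.031])))
m=np.array([.6088,.1961,0]);yaw=-.0455; c,s=np.cos(yaw),np.sin(yaw); R=np.array([[c,-s,0],[s,c,0],[0,0,1]])
for p in [(.039,-.0358,.08),(.039,-.006,.08),(.039,-.006,.032),(.039,.0047,.08),(.039,.0047,.032),(.039,.0335,.08),(.053,-.073,.07),(.053,.073,.07)]: print(p,f(m+R@np.array(p)))
C,im=snap('wrist'); crop(im,290,140,350,210,12,'pics/w14z.png')
E
```

```text
case bottom toolx -0.035 y -0.004 [347. 381.]
case bottom toolx -0.035 y 0 [355. 382.]
case bottom toolx -0.035 y 0.004 [364. 382.]
case bottom toolx 0.035 y -0.004 [342. 293.]
case bottom toolx 0.035 y 0 [350. 293.]
case bottom toolx 0.035 y 0.004 [359. 293.]
case top front [379. 136.]
(0.039, -0.0358, 0.08) [277. 405.]
(0.039, -0.006, 0.08) [339. 408.]
(0.039, -0.006, 0.032) [332. 485.]
(0.039, 0.0047, 0.08) [362. 409.]
(0.039, 0.0047, 0.032) [354. 486.]
(0.039, 0.0335, 0.08) [422. 412.]
(0.053, -0.073, 0.07) [197. 436.]
(0.053, 0.073, 0.07) [506. 452.]
```

View pics/w14z.png

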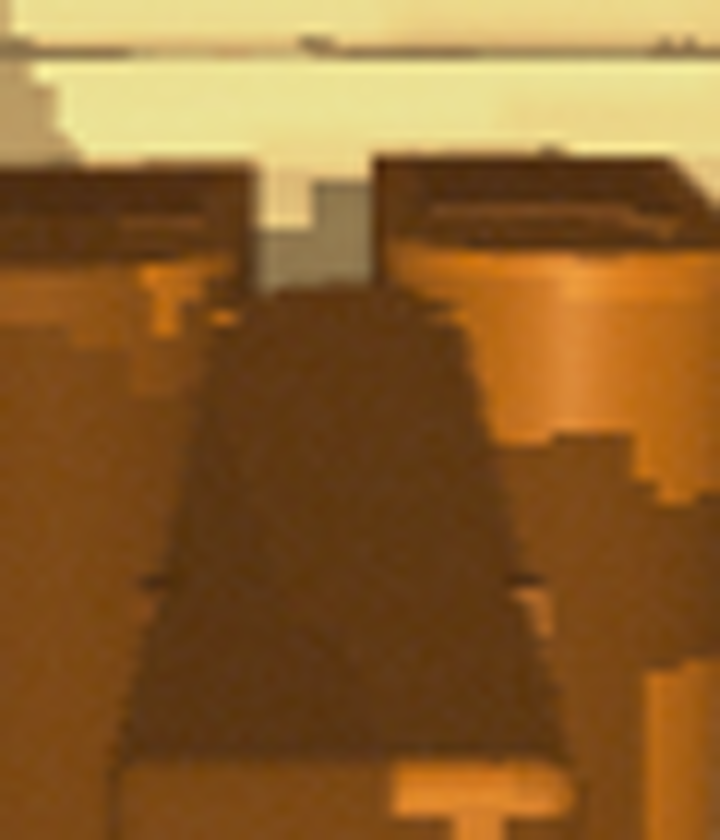

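Both views put the case tip about 2 mm to +y of the gap's centre. I'll shift by -2 mm and lower with checks.

```bash
python3 -m handwheel '[[[0,-0.002,0.003],[0,0,0]],[[0,-0.0005,0.006],[0,0,0]],[[0,0,0],[0,0,0]],[[0,0,0],[0,0,0]]]' - 60
python3 - <<'E'
from plan import *
plan([.613,.1940,.195],Rt(-.05,0),step=.025)
C,im=snap('wrist'); crop(im,290,140,350,210,12,'pics/w15z.png')
E
```

```text
t: 14.42
position: [0.6138, 0.1933, 0.197]
ee_rot: [[-0.999, 0.05, 0.004], [0.05, 0.999, 0.002], [-0.004, 0.003, -1.0]]
contact_force: [-0.2, -0.2, -2.8]
width: 0.0178
t 14.42 pos [0.6138 0.1933 0.197 ] dist 0.0023 ang 0.3 w 0.0178 F [-0.2 -0.2 -2.8]
[[[0.0008,0.0007,0.002],[0.003,0.004,-0]]]
```

View pics/w15z.png

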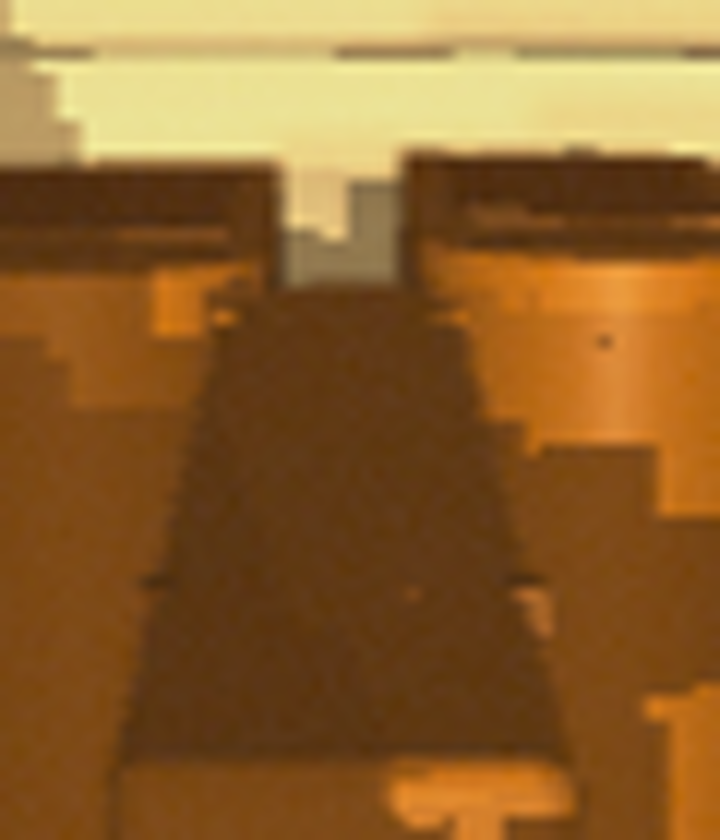

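The tip (275–400) now lines up with the gap (283–402). I'll push down in short steps and watch the force.

```bash
python3 -m handwheel '[[[0.0005,0,0.007],[0,0.002,0]],[[0,0,0.007],[0,0,0]],[[0,0,0.007],[0,0,0]],[[0,0,0],[0,0,0]]]'
python3 - <<'E'
from plan import *
plan([.613,.1945,.165],Rt(-.05,0),step=.008)
E
```

```text
t: 14.8
position: [0.6135, 0.1933, 0.1741]
ee_rot: [[-0.999, 0.051, 0.003], [0.051, 0.999, 0.003], [-0.003, 0.003, -1.0]]
contact_force: [-0.4, 0.2, -2.3]
width: 0.0176
t 14.8 pos [0.6135 0.1933 0.1741] dist 0.0092 ang 0.2 w 0.0176 F [-0.4  0.2 -2.3]
[[[0.0003,0.0006,0.0046],[0.001,0.001,-0]],[[0.0003,0.0006,0.0046],[0.001,0.001,-0]]]
```

```bash
python3 -m handwheel '[[[0.0003,0.0005,0.007],[0.001,0.001,0]],[[0,0,0.007],[0,0,0]],[[0,0,0.007],[0,0,0]],[[0,0,0],[0,0,0]]]'
python3 - <<'E'
from plan import *
plan([.613,.1945,.1195],Rt(-.05,0),step=.008)
C,im=snap('wrist'); crop(im,230,120,420,270,4,'pics/w16.png')
C,im=snap('scene'); crop(im,330,180,450,285,6,'pics/s16.png')
E
```

```text
t: 15.13
position: [0.613, 0.1939, 0.1502]
ee_rot: [[-0.999, 0.05, 0.001], [0.05, 0.999, 0.001], [-0.001, 0.001, -1.0]]
contact_force: [-0.9, 0.2, -2.9]
width: 0.0178
t 15.13 pos [0.613  0.1939 0.1502] dist 0.0307 ang 0.1 w 0.0178 F [-0.9  0.2 -2.9]
[[[0,0.0001,0.0077],[0,0,-0]],[[0,0.0001,0.0077],[0,0,-0]],[[0,0.0001,0.0077],[0,0,-0]],[[0,0.0001,0.0077],[0,0,-0]]]
```

View pics/w16.png

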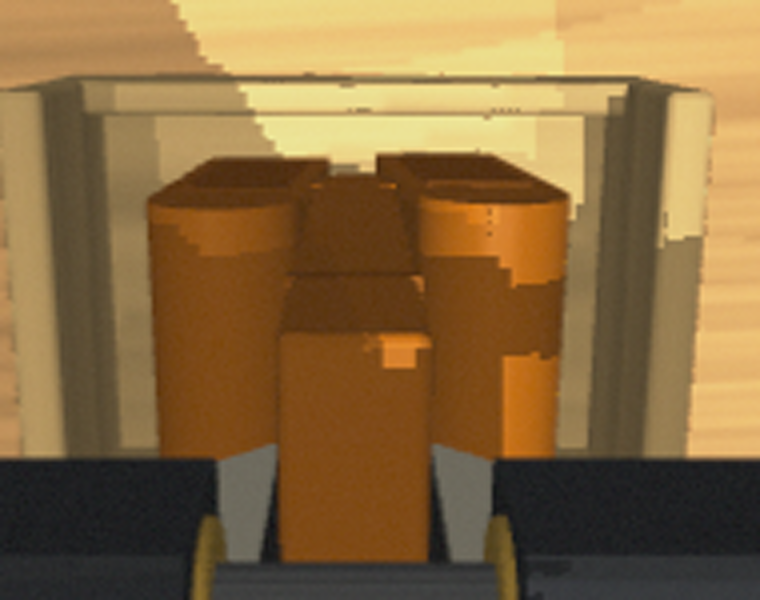

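View pics/s16.png

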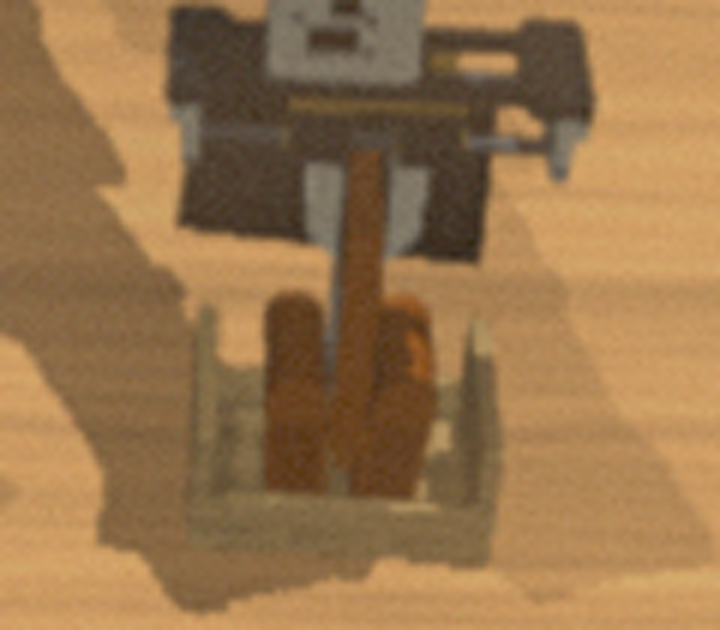

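The case is wedging in with low force. The +y box leans outward slightly at the top, so I'll move -1 mm in y while continuing down.

```bash
python3 -m handwheel '[[[0,-0.0005,0.007],[0,0,0]],[[0,-0.0005,0.007],[0,0,0]],[[0,0,0.007],[0,0,0]],[[0,0,0],[0,0,0]]]'
python3 - <<'E'
from plan import *
plan([.613,.193,.1195],Rt(-.05,0),step=.008)
C,im=snap('scene'); crop(im,330,180,450,285,6,'pics/s17.png')
E
```

```text
t: 15.57
position: [0.6146, 0.1933, 0.1299]
ee_rot: [[-0.999, 0.051, 0.005], [0.051, 0.999, 0.003], [-0.004, 0.003, -1.0]]
contact_force: [-1.1, 0.1, -2.9]
width: 0.018
t 15.57 pos [0.6146 0.1933 0.1299] dist 0.0105 ang 0.3 w 0.018 F [-1.1  0.1 -2.9]
[[[0.0008,-0.0002,0.0052],[0.002,0.002,-0]],[[0.0008,-0.0002,0.0052],[0.002,0.002,-0]]]
```

View pics/s17.png

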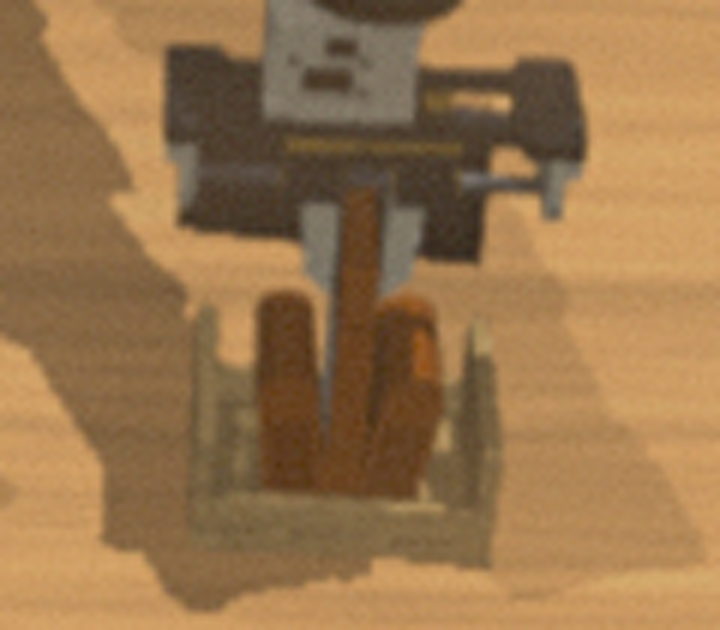

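```bash
python3 -m handwheel '[[[0.0008,0,0.005],[0.002,0.002,0]],[[0.0005,0,0.005],[0,0.002,0]],[[0,0,0.001],[0,0,0]],[[0,0,0],[0,0,0]]]'
python3 - <<'E'
from plan import *
plan([.613,.193,.1195],Rt(-.05,0),step=.008)
C,im=snap('scene'); crop(im,345,220,425,285,9,'pics/s18.png')
C,im=snap('wrist'); crop(im,230,120,420,270,4,'pics/w18.png')
E
```

```text
t: 15.95
position: [0.6137, 0.1932, 0.1188]
ee_rot: [[-0.999, 0.051, 0.001], [0.051, 0.999, 0.001], [-0.001, 0.001, -1.0]]
contact_force: [-1.5, -0.6, 4.1]
width: 0.0176
t 15.95 pos [0.6137 0.1932 0.1188] dist 0.001 ang 0.1 w 0.0176 F [-1.5 -0.6  4.1]
[[[0.0007,-0.0003,-0.0007],[0.001,0.001,-0.001]]]
```

View pics/s18.png

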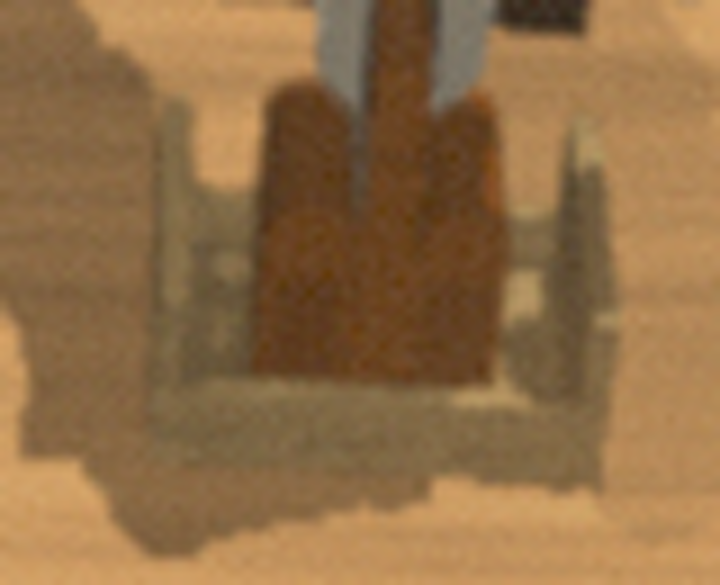

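View pics/w18.png

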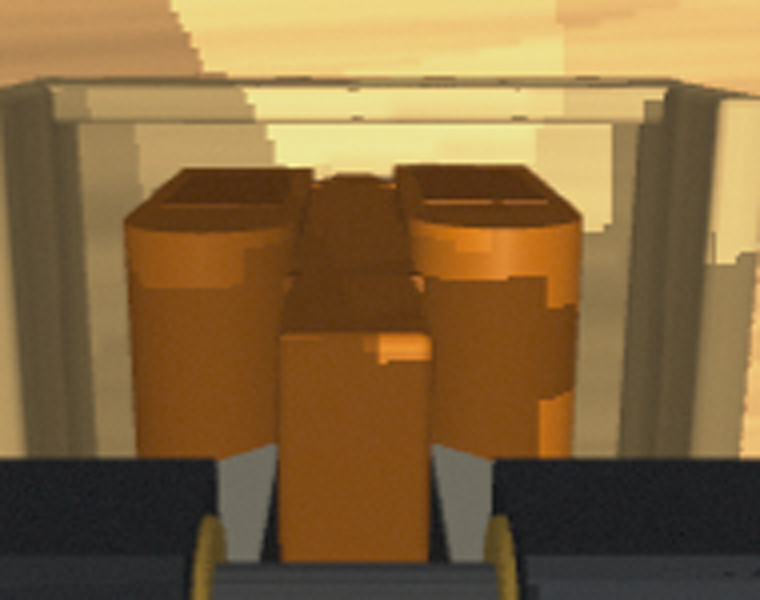

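All three stand upright side by side. TCP 0.1188 matches the floor height, and the force shows light floor contact. I'll release.

```bash
python3 -m handwheel '[[[0,0,0],[0,0,0]],[[0,0,0],[0,0,0]],[[0,0,0],[0,0,0]],[[0,0,0],[0,0,0]],[[0,0,0],[0,0,0]]]' 50 10
python3 -m handwheel '[[[0,0,-0.005],[0,0,0]],[[0,0,-0.01],[0,0,0]],[[0,0,-0.02],[0,0,0]],[[0,0,-0.03],[0,0,0]],[[0,0,-0.03],[0,0,0]]]' 
python3 -m handwheel '[[[0.01,0,-0.03],[0,0,0]],[[0.02,0,-0.03],[0,0,0]],[[0.02,0,-0.02],[0,0,0]],[[0,0,0],[0,0,0]],[[0,0,0],[0,0,0]]]' 
python3 - <<'E'
from plan import *
C,im=snap('scene'); crop(im,345,210,425,285,8,'pics/s19.png'); cv2.imwrite('pics/s19f.png',im[:,:,::-1])
C,im=snap('wrist'); cv2.imwrite('pics/w19.png',im[:,:,::-1])
E
```

```text
t: 16.47
position: [0.6147, 0.1939, 0.1202]
ee_rot: [[-0.999, 0.051, 0.004], [0.051, 0.999, 0.002], [-0.003, 0.002, -1.0]]
contact_force: [1.2, 0.5, -0.1]
width: 0.0443
t: 16.88
position: [0.6106, 0.1925, 0.2141]
ee_rot: [[-0.999, 0.051, -0.007], [0.051, 0.999, -0.002], [0.007, -0.003, -1.0]]
contact_force: [0.9, -0.4, 0.1]
width: 0.0457
t: 17.3
position: [0.5624, 0.1954, 0.3104]
ee_rot: [[-0.999, 0.052, 0.007], [0.052, 0.999, 0.004], [-0.006, 0.004, -1.0]]
contact_force: [-0.3, -0.0, -1.3]
width: 0.0457
```

View pics/s19.png

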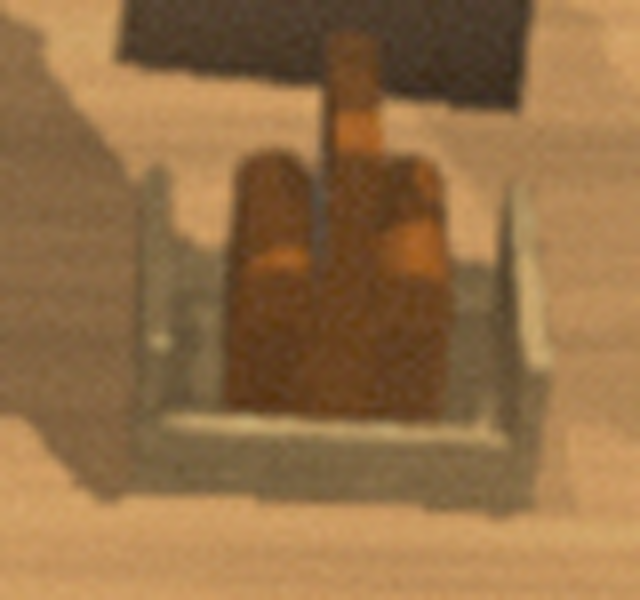

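View pics/w19.png

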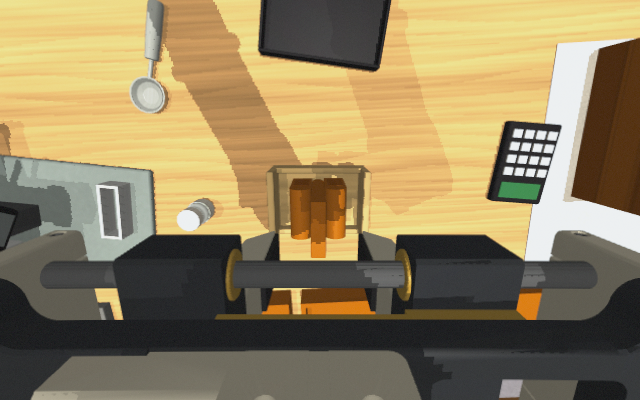

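View pics/s19f.png

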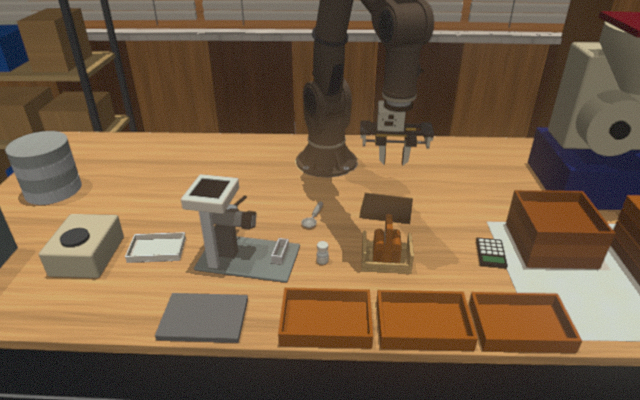

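The case stands between the two upright boxes, the gripper is clear, and the trigger and bystanders look unchanged. Handing in.

```bash
python3 -m handwheel '[[[0,0,0],[0,0,0]],[[0,0,0],[0,0,0]],[[0,0,0],[0,0,0]]]'; python3 -c "
from cell import job; print(job.sign_off())"
```

```text
t: 17.65
position: [0.5628, 0.1943, 0.3059]
ee_rot: [[-0.999, 0.053, 0.001], [0.053, 0.999, 0.001], [-0.001, 0.001, -1.0]]
contact_force: [0.4, -0.5, -0.4]
width: 0.0463
the job is handed in; nothing more can be done
None
```

I squeezed the trigger and let it spring back, then moved the case from its slot into the rack between the two boxes. I handed the job in at about 17.7 s; sign-off gave no verdict.

- **Trigger:** I held it fully squeezed for over 0.5 s, at a finger opening of 37.7 mm against the 38 mm expected. After I let go, the wrist picture showed it back at its rest angle, with the case still in the slot.
- **Case:** It reached the rack floor at the expected height (TCP 0.1188 m against about 0.119 m) with a light upward contact force, and I let go. The last pictures show all three standing upright side by side and the gripper clear. I saw no change in the other things on the table, judging by eye.
- **What disagreed:**
  - The 30° tilt at the grip ran joints 6 and 7 to their range limits, so I backed out and squeezed at about 20° instead.
  - The two fixed cameras and the wrist camera differed by 2–6 mm, so I went by the wrist camera.
  - The +y box leaned outward a little as the case went in, but stood straight again once the case was on the floor.

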